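# Keep the covered dishes warm

### The arm

A 6-joint arm with a two-finger parallel gripper is mounted at the origin on the work surface. World frame = base frame: x ahead of the robot, y to its left, z up, the work surface at z = 0. Lengths are in m, angles in rad, forces in N, time in s.
With the tool pointing down it reaches from about 0.225 to 0.875 m from the base axis. Payload 3.4 kg.
Tool frame: the origin (TCP) lies on the centre line of the jaws, within the pads' length; the fingertips stand 19 mm ahead of it and the grasp point (between the pads) is the TCP; z points along the fingers, y is the direction in which the jaws open and shut (so a half turn about z gives the same grasp; the last joint's range is limited). The gripper opens to 85 mm and grips with 20 to 120 N. Pads are 22 mm wide; open, the fingers measure 114 mm over their backs; the gripper's body (76 mm by 85 mm) begins 54 mm behind the grasp point. The pads swing forward as they close: fully open they stand 13 mm farther back than shut.
Start: joints at [1.165, 0.276, 1.505, -0, 1.361, -0.121], TCP at [0.162, 0.552, 0.25] pointing down, gripper open.
Joint ranges: [-2.89, 2.89], [-0.75, 2.08], [0.22, 2.7], [-1.18, 4.32], [0.11, 2.71], [-2.7, 2.7]. Speed limits (rad/s): [2.57, 2.57, 3.14, 3.14, 3.14, 3.14].

### API

Orientations are given as a unit quaternion [w, x, y, z].
In Python, from rig import monitor, eyes, manip, models gives the robot as it stands.
- The arm moves only by the tool send_rows, never from a script. Its argument "deltas" is a list of rows, each an object with "dp": the shift along the world's x, y, z each as a share of 0.12 m, from -1 to 1, a list of three; "rotation": the turn, a rotation vector about the world's x, y, z each as a share of 0.5 rad, from -1 to 1, a list of three. In form: [{"dp": [dx, dy, dz], "rotation": [rx, ry, rz]}, ...]. A call has 1 to 12 rows; each row is the pose to reach, as a shift and turn from the pose commanded when the call began; what a row does not reach only later rows make up. A row lasts 1/12 s, in which the tool goes at most 41.7 mm and 7.16 degrees, less where a joint would pass 70% of its speed; a pose out of reach is approached as far as the arm can. A call with a number of a shift or a turn outside -1 to 1 is refused whole. A call with a gripper value outside its range is refused whole. "fingers" is the closure, from -1 (fully open) to 1 (shut), set as the call begins (left out, the last holds). The fingers move at their own pace and stop on an object; "grip_force" is the grip in N (left out, the last holds). Time passes only in rows, so rows that repeat a pose let the fingers close. It gives the time, the measured TCP pose, the force and the opening at its end, in the units of the state.
- monitor.get_state(): the state, without advancing time (a new reading comes with each control period).
- eyes.get_image(name): name is "side" or "top"; returns a dict with "color" (400x640x3 uint8, red, green, blue), "depth" (400x640 float32, m along the optical axis (not along the pixel's ray), 0 where there is no reading), "mtx" (3x3 intrinsics, pixels), "rvec" (rotation vector, rad) and "tvec" (3), from world to camera coordinates, as OpenCV has them. Camera axes: x right, y down, z forward; pixel columns grow to the right and rows downward; lengths in m; the calibration is good to about 2 mm. A picture is of the moment at which its call begins.
- manip.sign_off(): hands the job in, once; it reports no verdict.
Trained networks look in a picture, given as the dict that the camera call returned (one of the last four; its "shot" number tells which), for a name from the list of things; names that differ only in an ending like _2 or _b are one class to them, and where a whole thing is asked for, a point or a joint stands for the part that bears it (a point fixed in the world has none). Each returns a list of dicts, best first, with "score" (0 to 1); they miss things now and then, are a little off and sometimes report something else, mostly with a low value. They report only what shows in the picture. A call takes as long as a camera call. They do not tell look-alikes from the thing itself.
- models.find_in(name, picture): "box" ([left, top, right, bottom] in pixels, round what is visible of it).
The state is a dict: "clock": time; "qpos": joint angles; "qd": joint speeds; "effort": joint torques, N m; "position": TCP position; "ee_rot": TCP orientation; "contact_force": force on the tool from outside, world axes, zero at the start; "moment": the same for the moment, N m; "width": finger opening in m.
Only numpy, scipy, OpenCV 4.12 (cv2) and the standard library are available. Lean on these libraries where they do the work, as an engineer would, in place of code of your own. Each camera call takes 0.05 s, during which the arm holds its last target.

### The job

Take the spice tin off the warming plate and stand it on the table, then stand every porcelain dish well onto the black glass, upright, each covered with the lid of its own shape properly seated. When all are there, swing the sprung timer lever fully to its stop and let it spring back. The porcelain is thin: hold dishes and lids as lightly as you can (never more than 40 N a finger), set them down softly without dropping them or pressing (under 40 N), and leave the salt and pepper shakers where they are. A lid without a dish is not needed.

Things in the scene. Friction and masses are not known exactly. Their poses are not given: they have to be found in the camera images.
- dish_round: Round thin white porcelain dish, 52 mm high, open at the top, walls 4 mm, floor 5 mm. Origin: centre of its underside, z up. May be absent. Outer diameter 58 mm.
- dish_square: Square thin white porcelain dish, 52 mm high, open at the top, walls 4 mm, floor 5 mm. Origin: centre of its underside, z up. May be absent. 56 x 56 mm outside.
- dish_oblong: Oblong thin white porcelain dish, 52 mm high, open at the top, walls 4 mm, floor 5 mm. Origin: centre of its underside, z up. May be absent. 104 mm long (its x) by 54 mm wide (its y) outside.
- lid_round: Round white porcelain lid, flange 61 mm in diameter, grip a 16 mm round knob. Below, a 6 mm deep plug that drops with 3 mm slack all round into the dish of its shape; then a 4 mm flange that rests on the rim (z 6 to 10 mm); on top a steel grip (z 10 to 32 mm). Origin: centre of the plug's underside, z up (seated: 46 mm above the dish's origin).
- lid_square: Square white porcelain lid, flange 59 x 59 mm, grip a bar 28 mm long (x), 14 mm thick (y). Below, a 6 mm deep plug that drops with 3 mm slack all round into the dish of its shape; then a 4 mm flange that rests on the rim (z 6 to 10 mm); on top a steel grip (z 10 to 32 mm). Origin: centre of the plug's underside, z up (seated: 46 mm above the dish's origin).
- lid_oblong: Oblong white porcelain lid, flange 107 mm (x) by 57 mm (y), grip a bar 44 mm long (x), 14 mm thick (y). Below, a 6 mm deep plug that drops with 3 mm slack all round into the dish of its shape; then a 4 mm flange that rests on the rim (z 6 to 10 mm); on top a steel grip (z 10 to 32 mm). Origin: centre of the plug's underside, z up (seated: 46 mm above the dish's origin).
- warmer: Steel warming plate standing on the table, 200 mm deep (its x) and 360 mm wide (its y, from -220 to 140 mm), 45 mm high, fixed. On its top a black glass plate and, at the -y end, an aluminium panel with the timer lever. Origin: on the table below the middle of the glass.
- plate (a point): Middle of the black glass plate, on its upper face, 45 mm above the table; the glass is 190 mm (x) by 260 mm (y); axes as the warmer's.
- timer_lever (a joint): Timer lever angle in rad: 0 at rest, 1.2 at its stop. The lever turns anticlockwise seen from above about lever_pivot; a spring (up to about 5 N at the peg) brings it back when let go.
- lever_pivot (a point): Point on the lever's upright axis, on the aluminium panel's face (45 mm above the table).
- lever_peg (a point): Top centre of the upright black peg on the lever's end, 60 mm from the axis; the peg is 16 mm thick and 55 mm tall (116 mm to 61 mm above the table). At rest the lever points along the warmer's -x; it swings towards the warmer's -y, away from the glass.
- tin: Plain metal spice tin, 49 mm in diameter, 65 mm high, left standing on the glass; to be stood on the table. Origin: centre of its underside, z up.
- salt: Salt shaker, 33 mm in diameter, 60 mm high, stands among the dishes; not part of the job. Origin under its centre.
- pepper: Pepper shaker, the same size as the salt shaker; not part of the job. Origin under its centre.
Things that resemble listed ones, but are neither listed nor needed, are in the scene too. Leave any blue or yellow look-alike of the tin alone.

How it is judged:
By the outcome, as a careful person would: the job done as asked, in the order asked, and still so for the second after the job is handed in, with the robot touching nothing.
Of dish_round, dish_square, dish_oblong only 2 to 3 are there at a start; the rules pass over those that are not, and their reading is None.
At some moment in a run one of dish_round, dish_square, dish_oblong, lid_round, lid_square, lid_oblong may be knocked a few centimetres aside while the robot is not near it.
It also fails if it takes over 210 s, if anything falls off the work surface, if the arm or the gripper's body presses on something with over 40 N, if the wrist force passes 120 N, or if a joint passes its speed limit or range.

## Working session

There is one attempt and no reset: what is moved stays moved. The work goes in short steps, Python scripts to look and compute and a tool call to move; the robot and the scene stay as the last step left them, time stands still between calls to the robot, and variables do not carry over. Pictures are saved under pics/ and viewed, and the job is handed in when it is done.

Besides the shell and the picture viewer there is one more tool, called after ">>>" as name(argument=value, ...), one argument or row to a line, values as JSON. send_rows: Moves the arm, as the interface text tells. Its arguments: {"type":"object","properties":{"deltas":{"type":"array","items":{"type":"object","properties":{"dp":{"type":"array","items":{"type":"number"}},"rotation":{"type":"array","items":{"type":"number"}}}}},"fingers":{"type":"number"},"grip_force":{"type":"number"}},"required":["deltas"]}

```bash
ls; mkdir -p pics
cat > h.py <<'E'
import numpy as np, cv2
from rig import monitor, eyes, manip, models
def cam(n):
    p=eyes.get_image(n); return p
def unproj(p,u,v,d=None):
    K=np.array(p["mtx"]);R=cv2.Rodrigues(np.array(p["rvec"],float))[0];t=np.array(p["tvec"],float).ravel()
    if d is None: d=p["depth"][int(v),int(u)]
    c=np.array([(u-K[0,2])/K[0,0]*d,(v-K[1,2])/K[1,1]*d,d]); return R.T@(c-t)
def cloud(p):
    K=np.array(p["mtx"]);R=cv2.Rodrigues(np.array(p["rvec"],float))[0];t=np.array(p["tvec"],float).ravel()
    d=p["depth"].astype(float);v,u=np.mgrid[:400,:640]
    c=np.stack([(u-K[0,2])/K[0,0]*d,(v-K[1,2])/K[1,1]*d,d],-1)
    w=(c-t)@R; w[d==0]=np.nan; return w
def proj(p,X):
    return cv2.projectPoints(np.array(X,float).reshape(-1,3),np.array(p["rvec"],float),np.array(p["tvec"],float),np.array(p["mtx"],float),None)[0].reshape(-1,2)
def save(im,n): cv2.imwrite("pics/"+n,cv2.cvtColor(im,cv2.COLOR_RGB2BGR))
NAMES=["dish_round","dish_square","dish_oblong","lid_round","lid_square","lid_oblong","warmer","timer_lever","tin","salt","pepper"]
E
python3 - <<'E'
from h import *
s=monitor.get_state()
for k,v in s.items(): print(k,np.round(v,3))
for n in ["top","side"]:
    p=cam(n); save(p["color"],n+"0.png"); w=cloud(p); np.save(n+"0.npy",w)
    R=cv2.Rodrigues(np.array(p["rvec"],float))[0];print(n,"campos",-R.T@np.array(p["tvec"]).ravel(),"f",p["mtx"][0][0])
    for m in NAMES:
        for r in models.find_in(m,p)[:3]:
            b=r["box"];u,v=(b[0]+b[2])/2,(b[1]+b[3])/2
            print(m,round(r["score"],2),np.round(b),np.round(w[int(v),int(u)],3))
E
```

```text
pics
clock 0.0
qpos [ 1.165  0.277  1.506 -0.     1.361 -0.121]
qd [ 0.001  0.001 -0.001  0.002 -0.001  0.   ]
effort [-1.0000e-03 -4.1678e+01 -2.4580e+01 -0.0000e+00  1.1000e-02  0.0000e+00]
position [0.161 0.551 0.249]
ee_rot [-0.     0.142  0.99  -0.001]
contact_force [-0.234 -0.396  0.584]
moment [-0.02   0.004  0.012]
width 0.085
top campos [ 0.34362737 -0.04119001  1.37673398] f 483.5689536280636
dish_round 0.7 [191. 214. 212. 231.] [0.473 0.274 0.113]
dish_square 0.6 [390. 165. 419. 194.] [ 0.595 -0.283  0.005]
dish_oblong 0.72 [351. 216. 394. 253.] [ 0.438 -0.185  0.006]
dish_oblong 0.66 [413. 213. 425. 224.] [ 0.475 -0.307  0.057]
lid_round 0.87 [310. 205. 335. 227.] [ 0.49  -0.044  0.028]
lid_square 0.58 [416. 240. 444. 270.] [ 0.377 -0.338  0.034]
lid_oblong 0.71 [446. 200. 475. 240.] [ 0.47  -0.431  0.025]
warmer 0.96 [134. 151. 253. 298.] [0.468 0.296 0.11 ]
timer_lever 0.59 [136. 149. 254. 296.] [0.473 0.293 0.109]
timer_lever 0.46 [202. 168. 228. 182.] [0.61  0.251 0.05 ]
tin 0.91 [193. 211. 215. 233.] [0.473 0.269 0.109]
tin 0.87 [266. 166. 290. 185.] [0.602 0.077 0.0
[... 558 characters left out ...]
.] [ 0.486 -0.054  0.017]
lid_square 0.56 [262. 290. 290. 315.] [ 0.381 -0.353  0.016]
lid_oblong 0.7 [288. 321. 344. 348.] [ 0.469 -0.446  0.014]
warmer 0.69 [261. 145. 370. 194.] [0.494 0.259 0.045]
timer_lever 0.63 [341. 158. 349. 168.] [0.604 0.274 0.064]
timer_lever 0.41 [312. 271. 322. 300.] [ 0.478 -0.328  0.043]
tin 0.76 [341. 184. 362. 214.] [0.603 0.059 0.043]
tin 0.66 [303. 147. 317. 171.] [0.476 0.247 0.091]
tin 0.65 [314. 188. 326. 212.] [0.503 0.06  0.037]
salt 0.74 [339. 233. 348. 257.] [ 0.556 -0.168  0.034]
pepper 0.72 [259. 293. 289. 316.] [ 0.376 -0.359  0.016]
pepper 0.69 [345. 255. 380. 293.] [ 0.598 -0.253  0.009]
pepper 0.63 [312. 270. 321. 300.] [ 0.476 -0.327  0.046]
```

Run:
```python
import cv2
a=cv2.imread("pics/top0.png");cv2.imwrite("pics/top0z.png",cv2.resize(a[130:310,110:500],(780,360),interpolation=cv2.INTER_CUBIC))
a=cv2.imread("pics/side0.png");cv2.imwrite("pics/side0z.png",cv2.resize(a[130:370,240:420],(450,600),interpolation=cv2.INTER_CUBIC))
```

```text
(no output)
```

View pics/top0z.png

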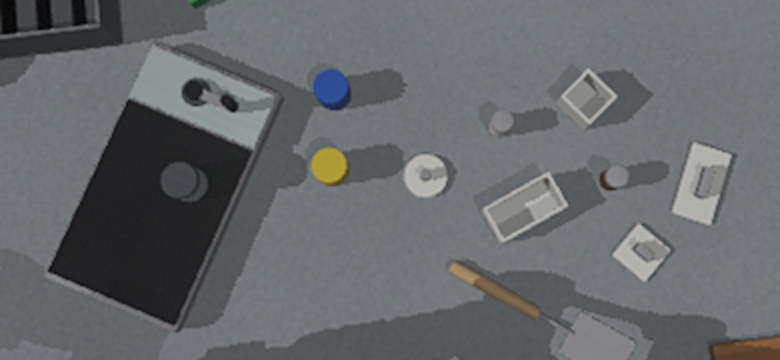

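View pics/side0z.png

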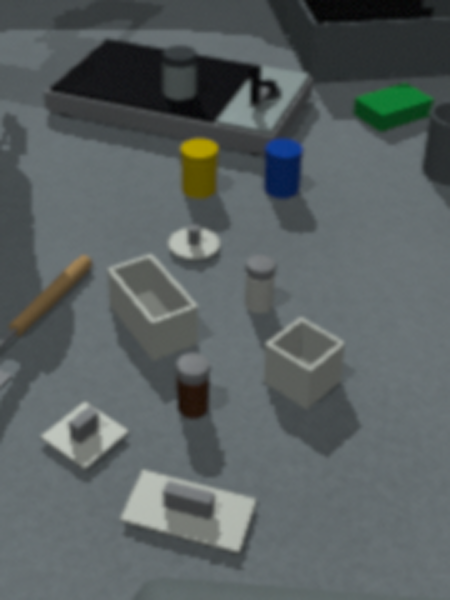

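View pics/top0.png

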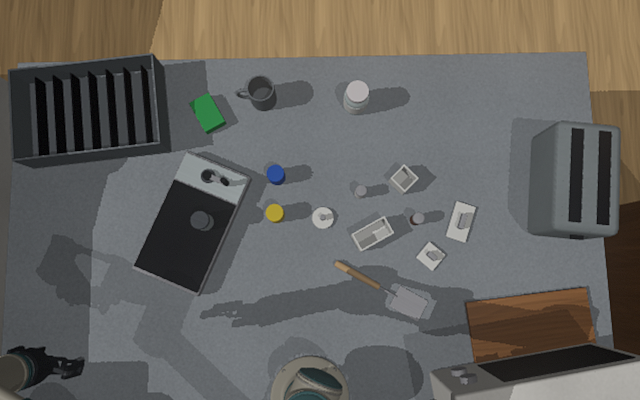

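Two dishes are present: the square one (top px ~404,180) and the oblong one (~373,234). There's no round dish, so the round lid (322,217) isn't needed. The tin is the grey cylinder on the glass (~202,220); the blue and yellow ones stand on the table. Next I'll measure precise poses.

```bash
cat > fit.py <<'E'
from h import *
from scipy.optimize import minimize
def box(lx,ly,z0,z1): return [[x*lx/2,y*ly/2,z] for x in(-1,1) for y in(-1,1) for z in(z0,z1)]
def cyl(d,z0,z1): 
    a=np.linspace(0,2*np.pi,24,endpoint=False); return [[d/2*np.cos(t),d/2*np.sin(t),z] for t in a for z in(z0,z1)]
M={"dish_square":[box(.056,.056,0,.052)],"dish_oblong":[box(.104,.054,0,.052)],
"lid_square":[box(.05-.008+.0,.042,0,.006),box(.059,.059,.006,.010),box(.028,.014,.01,.032)],
"lid_oblong":[box(.09,.04,0,.006),box(.107,.057,.006,.010),box(.044,.014,.01,.032)],
"tin":[cyl(.049,0,.065)],"warmer":[[[x,y,z] for x in(-.1,.1) for y in(-.22,.14) for z in(0,.045)]]}
S=4
def render(p,name,x,y,th,z,roi):
    l,t,r,b=roi; im=np.zeros(((b-t)*S,(r-l)*S),np.uint8);c,s=np.cos(th),np.sin(th)
    for prt in M[name]:
        P=np.array(prt);W=np.c_[c*P[:,0]-s*P[:,1]+x,s*P[:,0]+c*P[:,1]+y,P[:,2]+z]
        q=(proj(p,W)-[l,t]+.5)*S-.5
        cv2.fillConvexPoly(im,np.round(cv2.convexHull(q.astype(np.float32))*16).astype(np.int32),255,shift=4)
    return cv2.resize(im,None,fx=1/S,fy=1/S,interpolation=cv2.INTER_AREA)/255.
def mask(p,roi,zmin,sel=None):
    w=cloud(p)[roi[1]:roi[3],roi[0]:roi[2]]
    m=(w[...,2]>zmin)
    return m,w
E
python3 - <<'E'
from fit import *
for n in ["top","side"]:
    w=np.load(n+"0.npy")
    t=w[(np.abs(w[...,0]-.35)<.03)&(np.abs(w[...,1]+.0)<.05)]
    print(n,"table z",t[:,2].mean(),t[:,2].std())
w=np.load("top0.npy");
m=(np.abs(w[...,2]-.045)<.006)&(w[...,1]>.15)&(w[...,1]<.5)&(w[...,0]<.75)&(w[...,0]>.25)
P=w[m][:,:2].astype(np.float32);r=cv2.minAreaRect(P);print("warmer",r,w[m][:,2].mean())
for nm,b in dict(sq=(390,165,419,194),ob=(351,216,394,253),ls=(416,240,444,270),lo=(446,200,475,240)).items():
    for n in ["top"]:
        q=w[b[1]-3:b[3]+3,b[0]-3:b[2]+3]; z=q[...,2]
        m=(z>(.04 if nm in("sq","ob") else .006))&(z<.06 if nm in("sq","ob") else z<.02)
        print(nm,cv2.minAreaRect(q[m][:,:2].astype(np.float32)),m.sum(),np.median(z[m]))
E
```

```text
top table z -0.0003881509436883766 0.0028864102737918996
side table z 0.0003392882192737058 0.0014140527596809421
warmer ((0.5312788486480713, 0.3868817687034607), (0.3687357008457184, 0.3913026750087738), 66.06024169921875) 0.04459332277844552
sq ((0.5902076363563538, -0.2756933867931366), (0.05524599552154541, 0.058403532952070236), 43.592124938964844) 149 0.049996478162851965
ob ((0.43828630447387695, -0.18170368671417236), (0.05416543036699295, 0.10424815118312836), 27.792285919189453) 179 0.051059608104289986
ls ((0.37294989824295044, -0.3425227999687195), (0.09092176705598831, 0.0800880640745163), 71.3088150024414) 341 0.009869868374917493
lo ((0.47288012504577637, -0.42659491300582886), (0.09113755822181702, 0.11353153735399246), 76.35956573486328) 596 0.009615775649819198
```

Run:
```python
import cv2,numpy as np
for n,c in (("top",(130,310,110,500)),("side",(130,370,240,420))):
    a=cv2.imread(f"pics/{n}0.png").astype(float)
    r=(a[...,2]-a[...,0])/(a.sum(2)+10)
    print(n,np.percentile(r,[5,25,50,75,95]))
    g=np.clip((r+.1)*255/.2,0,255).astype(np.uint8)[c[0]:c[1],c[2]:c[3]]
    k=2 if n=="top" else 2.5
    cv2.imwrite(f"pics/{n}chr.png",cv2.resize(g,None,fx=k,fy=k,interpolation=cv2.INTER_NEAREST))
```

```text
top [-0.02777778 -0.02201258 -0.01901141  0.01587302  0.17843866]
side [-0.046875   -0.03191489  0.01098901  0.02413793  0.20289855]
```

View pics/topchr.png

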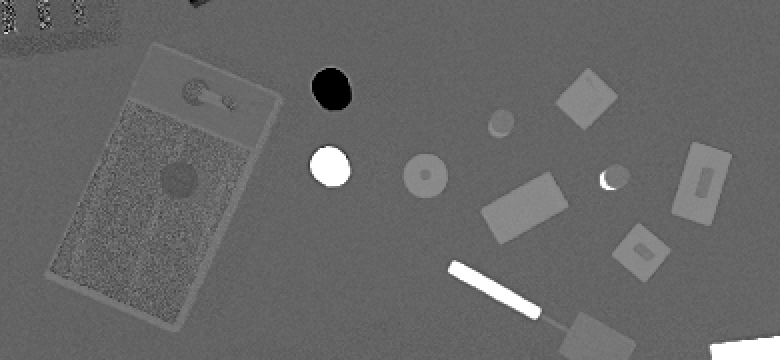

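View pics/sidechr.png

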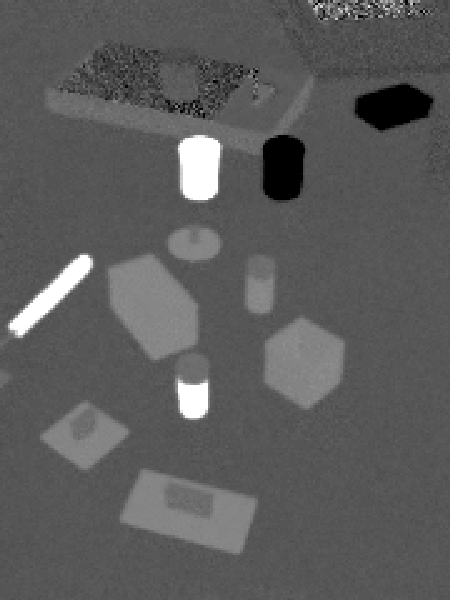

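```bash
cat >> fit.py <<'E'
M["glass"]=[[[x,y,.045] for x in(-.095,.095) for y in(-.13,.13)]]
M["salt"]=[cyl(.033,0,.06)]
def sub(name,i):
    M[name+str(i)]=[M[name][i]]
    return name+str(i)
LAYERS={"lid_square":["lid_square",sub("lid_square",2)],"lid_oblong":["lid_oblong",sub("lid_oblong",2)],"warmer":["warmer","glass"]}
def feat(p,kind):
    a=p["color"].astype(float)
    if kind=="chr": return (a[...,0]-a[...,2])/(a.sum(2)+10)*10
    return a.mean(2)/100
def cost(v,p,f,name,z,roi):
    T=[render(p,l,v[0],v[1],v[2],z,roi).ravel() for l in LAYERS.get(name,[name])]
    A=np.c_[np.ones(len(T[0])),np.array(T).T]; y=f[roi[1]:roi[3],roi[0]:roi[2]].ravel()
    c=np.linalg.lstsq(A,y,rcond=None)[0]; r=np.clip(np.abs(A@c-y),0,.4); return (r**2).mean()*100
def fit(ps,name,v0,z=0,kind="chr",pad=6,ths=(0,)):
    best=None
    rois=[]
    for p in ps:
        q=proj(p,[[v0[0]+dx,v0[1]+dy,z+h] for dx in(-1,1) for dy in (-1,1) for h in(0,)]) if 0 else None
        R={"warmer":.25}.get(name,.062 if "oblong" in name else .045)
        q=proj(p,[[v0[0]+R*np.cos(t),v0[1]+R*np.sin(t),z+h] for t in np.arange(0,6.3,.3) for h in (0,.05)])
        l,t=np.floor(q.min(0)).astype(int)-2;r,b=np.ceil(q.max(0)).astype(int)+2
        rois.append((max(l,0),max(t,0),min(r,640),min(b,400)))
    fs=[feat(p,kind) for p in ps]
    J=lambda u:sum(cost((u[0]*.01,u[1]*.01,u[2]*.2),p,f,name,z,roi) for p,f,roi in zip(ps,fs,rois))
    for d in ths:
        u0=np.array([v0[0]*100,v0[1]*100,(v0[2]+d)*5])
        s=minimize(J,u0,method="Nelder-Mead",options=dict(initial_simplex=u0+np.array([[0,0,0],[.6,0,0],[0,.6,0],[0,0,.8]]),xatol=.003,fatol=1e-7,maxiter=250))
        if best is None or s.fun<best.fun: best=s
    return np.array([best.x[0]*.01,best.x[1]*.01,best.x[2]*.2]),best.fun
E
python3 - <<'E'
from fit import *
T=cam("top");Sd=cam("side")
G={"dish_square":(.59,-.276,.76,0),"dish_oblong":(.438,-.182,2.05,0),"lid_square":(.373,-.342,.7,0),"lid_oblong":(.473,-.427,1.25,0),"warmer":(.47,.29,1.15,0)}
import time
for n,g in G.items():
    k="lum" if n=="warmer" else "chr"
    ths=(0,np.pi/2,-.4,.4,1.1) if "square" in n else (0,.6,-.6,1.5)
    if n=="warmer": ths=(0,)
    for ps,l in (([T],"top"),([Sd],"side"),([T,Sd],"both")):
        v,c=fit(ps,n,g[:3],0,k,ths=ths); print(n,l,np.round(v,4),round(c,3))
E
```

```text
dish_square top [ 0.5899 -0.2751  0.7709] 0.061
dish_square side [ 0.5911 -0.2766  0.7628] 0.203
dish_square both [ 0.5907 -0.2758  2.3352] 0.302
dish_oblong top [ 0.4371 -0.1809  2.0533] 0.057
dish_oblong side [ 0.4389 -0.1824  2.0451] 0.715
dish_oblong both [ 0.4377 -0.1812  2.0497] 0.798
lid_square top [ 0.3728 -0.3466  0.84  ] 0.091
lid_square side [ 0.374  -0.3492  0.8359] 0.088
lid_square both [ 0.3728 -0.3474  0.8337] 0.249
lid_oblong top [ 0.468  -0.437   2.7924] 0.056
lid_oblong side [ 0.4697 -0.4398  2.7909] 0.596
lid_oblong both [ 0.4688 -0.4384 -0.3451] 0.745
warmer top [0.4447 0.3339 1.1501] 2.76
warmer side [0.4496 0.325  1.1363] 4.479
warmer both [0.4452 0.3335 1.1513] 7.423
```

Run:
```python
from fit import *
T=cam("top");Sd=cam("side")
for n,p in(("top",T),("side",Sd)):
    w=cloud(p); m=(w[...,2]>.10)&(w[...,2]<.12)&(np.hypot(w[...,0]-.46,w[...,1]-.28)<.06)
    P=w[m];print(n,m.sum(),P.mean(0),cv2.minEnclosingCircle(P[:,:2].astype(np.float32)))
for ps in([T],[Sd]):
    v,c=fit(ps,"tin",(.473,.27,0),.045,"lum");print(v,c)
ov=T["color"].copy()
def draw(p,im,name,v,z,col):
    c,s=np.cos(v[2]),np.sin(v[2])
    for prt in M[name]:
        P=np.array(prt);W=np.c_[c*P[:,0]-s*P[:,1]+v[0],s*P[:,0]+c*P[:,1]+v[1],P[:,2]+z]
        cv2.polylines(im,[cv2.convexHull(np.round(proj(p,W)).astype(np.int32))],1,col,1)
for nm,p in(("t",T),("s",Sd)):
    im=p["color"].copy()
    for n,v in {"warmer":(.4452,.3335,1.1513),"glass":(.4452,.3335,1.1513)}.items(): draw(p,im,n,v,0,(255,0,0))
    draw(p,im,"tin",fit([p],"tin",(.473,.27,0),.045,"lum")[0],.045,(0,255,0))
    c=im[140:310,120:270] if nm=="t" else im[135:205,250:380]
    save(cv2.resize(c,None,fx=4,fy=4)[:600],"ov_%s.png"%nm)
```

```text
top 275 [0.47996541 0.27788223 0.10929899] ((0.48062533140182495, 0.27899304032325745), 0.024656523019075394)
side 95 [0.4823346  0.27039862 0.10857273] ((0.4832325279712677, 0.27525612711906433), 0.025446290150284767)
[0.4798026  0.28068766 0.05045747] 0.6914753273300305
[0.48044073 0.28528564 0.19581385] 2.9277255249545044
```

View pics/ov_t.png

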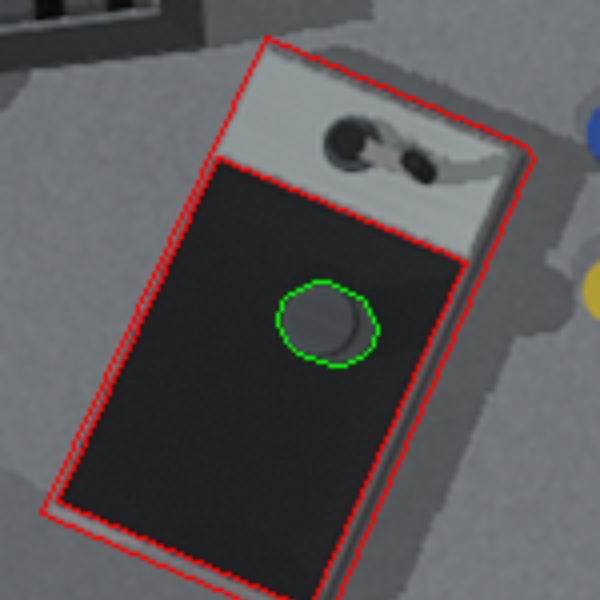

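View pics/ov_s.png

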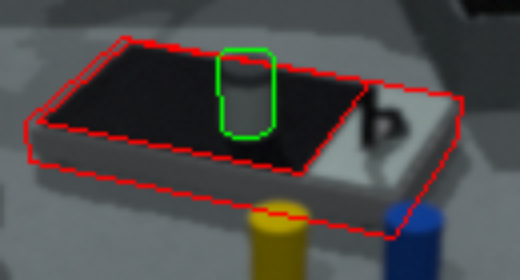

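>>> send_rows(
  deltas=[
    {"dp": [1,-0.9,0],"rotation": [0,0,0]},
    {"dp": [1,-0.9,0],"rotation": [0,0,0]},
    {"dp": [1,-0.9,0],"rotation": [0,0,0]},
    {"dp": [1,-0.9,0],"rotation": [0,0,0]},
    {"dp": [1,-0.9,0],"rotation": [0,0,0]},
  ],
  fingers=-1,
  grip_force=25,
)

```text
clock: 1.82
position: [0.286, 0.4398, 0.2505]
ee_rot: [0.002, 0.145, 0.989, -0.001]
contact_force: [-0.0, -0.3, -0.3]
width: 0.0855
```

>>> send_rows(
  deltas=[
    {"dp": [1,-0.9,0],"rotation": [0,0,0]},
    {"dp": [1,-0.9,0],"rotation": [0,0,0]},
    {"dp": [1,-0.9,0],"rotation": [0,0,0]},
    {"dp": [1,-0.9,0],"rotation": [0,0,0]},
    {"dp": [1,-0.9,0],"rotation": [0,0,0]},
  ],
)

```text
clock: 2.23
position: [0.4064, 0.3322, 0.2504]
ee_rot: [0.002, 0.145, 0.989, -0.001]
contact_force: [-0.7, 0.8, 0.2]
width: 0.0855
```

>>> send_rows(
  deltas=[
    {"dp": [0.65,-0.475,-0.35],"rotation": [0,0,0]},
    {"dp": [0.65,-0.475,-0.35],"rotation": [0,0,0]},
    {"dp": [0.65,-0.475,-0.35],"rotation": [0,0,0]},
    {"dp": [0.65,-0.475,-0.35],"rotation": [0,0,0]},
    {"dp": [0.65,-0.475,-0.35],"rotation": [0,0,0]},
    {"dp": [0.65,-0.475,-0.35],"rotation": [0,0,0]},
  ],
)

```text
clock: 2.73
position: [0.4789, 0.2797, 0.2086]
ee_rot: [-0.0, 0.142, 0.99, 0.0]
contact_force: [-0.7, 0.8, -0.5]
width: 0.0851
```

>>> send_rows(
  deltas=[
    {"dp": [0,0,-0.3],"rotation": [0,0,0]},
    {"dp": [0,0,-0.6],"rotation": [0,0,0]},
    {"dp": [0,0,-0.8],"rotation": [0,0,0]},
    {"dp": [0,0,-1],"rotation": [0,0,0]},
    {"dp": [0,0,-1],"rotation": [0,0,0]},
    {"dp": [0,0,-1],"rotation": [0,0,0]},
  ],
)

```text
clock: 3.23
position: [0.4783, 0.2798, 0.0883]
ee_rot: [-0.001, 0.141, 0.99, -0.0]
contact_force: [0.7, 0.7, 0.6]
width: 0.0857
```

>>> send_rows(
  deltas=[
    {"dp": [0,0,0],"rotation": [0,0,0]},
    {"dp": [0,0,0],"rotation": [0,0,0]},
    {"dp": [0,0,0],"rotation": [0,0,0]},
    {"dp": [0,0,0],"rotation": [0,0,0]},
    {"dp": [0,0,0],"rotation": [0,0,0]},
    {"dp": [0,0,0],"rotation": [0,0,0]},
    {"dp": [0,0,0],"rotation": [0,0,0]},
    {"dp": [0,0,0],"rotation": [0,0,0]},
  ],
  fingers=1,
  grip_force=25,
)

```text
clock: 3.9
position: [0.4806, 0.2794, 0.0902]
ee_rot: [0.001, 0.142, 0.99, 0.001]
contact_force: [-0.8, 0.4, 7.0]
width: 0.0481
```

>>> send_rows(
  deltas=[
    {"dp": [0,0,0.2],"rotation": [0,0,0]},
    {"dp": [0,0,0.4],"rotation": [0,0,0]},
    {"dp": [-0.2,-0.2,0.5],"rotation": [0,0,0]},
    {"dp": [-0.45,-0.45,0.5],"rotation": [0,0,0]},
    {"dp": [-0.7,-0.7,0.5],"rotation": [0,0,0]},
    {"dp": [-0.95,-0.95,0.5],"rotation": [0,0,0]},
    {"dp": [-1,-1,0.5],"rotation": [0,0,0]},
    {"dp": [-1,-1,0.5],"rotation": [0,0,0]},
  ],
)

```text
clock: 4.57
position: [0.3557, 0.1568, 0.1482]
ee_rot: [-0.001, 0.143, 0.99, -0.001]
contact_force: [0.6, 1.6, -1.6]
width: 0.0481
```

>>> send_rows(
  deltas=[
    {"dp": [-0.2,-0.2,0],"rotation": [0,0,0]},
    {"dp": [-0.4,-0.4,-0.2],"rotation": [0,0,0]},
    {"dp": [-0.4,-0.4,-0.4],"rotation": [0,0,0]},
    {"dp": [-0.4,-0.4,-0.6],"rotation": [0,0,0]},
    {"dp": [-0.4,-0.4,-0.7],"rotation": [0,0,0]},
    {"dp": [-0.4,-0.4,-0.75],"rotation": [0,0,0]},
    {"dp": [-0.4,-0.4,-0.8],"rotation": [0,0,0]},
    {"dp": [-0.4,-0.4,-0.83],"rotation": [0,0,0]},
    {"dp": [-0.4,-0.4,-0.845],"rotation": [0,0,0]},
    {"dp": [-0.4,-0.4,-0.855],"rotation": [0,0,0]},
    {"dp": [-0.4,-0.4,-0.865],"rotation": [0,0,0]},
    {"dp": [-0.4,-0.4,-0.865],"rotation": [0,0,0]},
  ],
)

```text
clock: 5.57
position: [0.3124, 0.111, 0.0453]
ee_rot: [0.001, 0.142, 0.99, 0.0]
contact_force: [-1.0, -0.0, 3.2]
width: 0.0483
```

>>> send_rows(
  deltas=[
    {"dp": [0,0,-0.01],"rotation": [0,0,0]},
    {"dp": [0,0,-0.01],"rotation": [0,0,0]},
    {"dp": [0,0,-0.01],"rotation": [0,0,0]},
  ],
)

```text
clock: 5.82
position: [0.3123, 0.1106, 0.0447]
ee_rot: [0.001, 0.141, 0.99, -0.0]
contact_force: [-4.1, -3.7, 15.2]
width: 0.0484
```

>>> send_rows(
  deltas=[
    {"dp": [0,0,0],"rotation": [0,0,0]},
    {"dp": [0,0,0],"rotation": [0,0,0]},
    {"dp": [0,0,0],"rotation": [0,0,0]},
    {"dp": [0,0,0],"rotation": [0,0,0]},
    {"dp": [0,0,0],"rotation": [0,0,0]},
    {"dp": [0,0,0],"rotation": [0,0,0]},
    {"dp": [0,0,0],"rotation": [0,0,0]},
  ],
  fingers=-1,
  grip_force=20,
)

```text
clock: 6.4
position: [0.3116, 0.1109, 0.0433]
ee_rot: [-0.0, 0.142, 0.99, 0.0]
contact_force: [-1.1, -0.7, -0.5]
width: 0.0856
```

>>> send_rows(
  deltas=[
    {"dp": [0,0,0.3],"rotation": [0,0,0]},
    {"dp": [0,0,0.6],"rotation": [0,0,0]},
    {"dp": [0,0,0.9],"rotation": [0,0,0]},
    {"dp": [0,0,1],"rotation": [0,0,0]},
    {"dp": [0,0,1],"rotation": [0,0,0]},
  ],
)

```text
clock: 6.82
position: [0.3141, 0.1113, 0.1664]
ee_rot: [0.004, 0.142, 0.99, 0.001]
contact_force: [1.4, -0.4, -0.9]
width: 0.0854
```

```bash
cat > look.py <<'E'
from fit import *
import sys,json
tag=sys.argv[1]
T=cam("top");Sd=cam("side")
save(cv2.resize(T["color"][130:310,110:500],(780,360),interpolation=cv2.INTER_CUBIC),tag+"_t.png")
c=Sd["color"][130:370,180:460]; save(cv2.resize(c,None,fx=2.5,fy=2.5,interpolation=cv2.INTER_CUBIC),tag+"_s.png")
for a in sys.argv[2:]:
    n,x,y,th,z=a.split(",");g=list(map(float,(x,y,th)));z=float(z)
    out=[fit([p],n,g,z,"lum" if n in("warmer","tin") else "chr",ths=(0,)) for p in(T,Sd)]
    print(n,*[f"{np.round(v,4)} c{round(c,3)}" for v,c in out])
s=monitor.get_state();print(round(s["clock"],2),np.round(s["position"],4),np.round(s["ee_rot"],3),np.round(s["contact_force"],1),round(s["width"],4),np.round(s["qpos"],2))
E
python3 look.py a dish_square,.590,-.275,.77,0 dish_oblong,.438,-.181,2.05,0 tin,.312,.111,0,0
```

```text
dish_square [ 0.5899 -0.275   0.7707] c0.06 [ 0.5911 -0.2767  0.7414] c0.204
dish_oblong [ 0.4372 -0.1813  2.0579] c0.063 [ 0.4388 -0.1829  2.0492] c0.732
tin [0.2981 0.0922 0.3603] c5.448 [ 0.3132  0.117  -0.0309] c2.207
6.92 [0.3114 0.1109 0.1633] [0.    0.142 0.99  0.   ] [-0.3  0.  -0.3] 0.0859 [ 0.13 -0.02  2.1   0.    1.06 -1.16]
```

View pics/a_s.png

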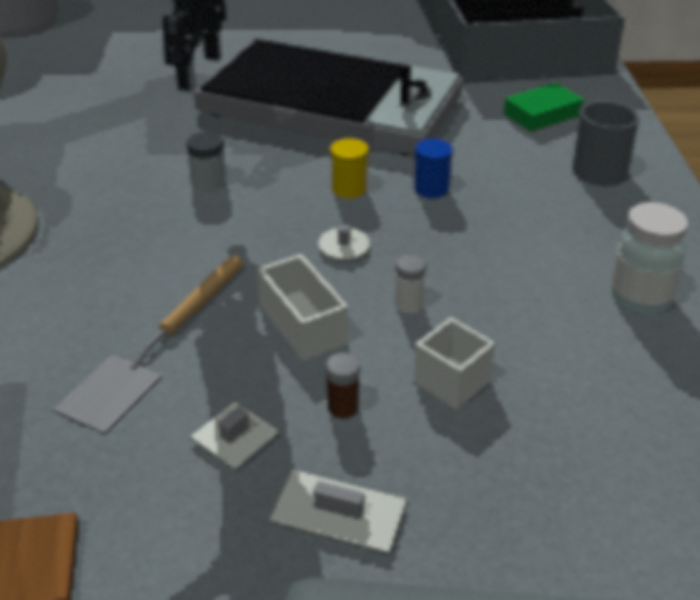

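>>> send_rows(
  deltas=[
    {"dp": [0.15,-0.3,0],"rotation": [0,0,-0.2]},
    {"dp": [0.3,-0.6,0],"rotation": [0,0,-0.4]},
    {"dp": [0.45,-0.9,0],"rotation": [0,0,-0.6]},
    {"dp": [0.6,-1,0],"rotation": [0,0,-0.8]},
    {"dp": [0.6,-1,0],"rotation": [0,0,-1]},
    {"dp": [0.6,-1,0],"rotation": [0,0,-1]},
  ],
)

```text
clock: 7.42
position: [0.3832, -0.01, 0.1614]
ee_rot: [-0.002, 0.384, 0.923, -0.0]
contact_force: [-0.0, -0.3, 0.1]
width: 0.0856
```

>>> send_rows(
  deltas=[
    {"dp": [0.15,-0.3,0],"rotation": [0,0,-0.2]},
    {"dp": [0.3,-0.6,0],"rotation": [0,0,-0.4]},
    {"dp": [0.45,-0.9,0],"rotation": [0,0,-0.61]},
    {"dp": [0.45,-1,0],"rotation": [0,0,-0.61]},
    {"dp": [0.45,-1,0],"rotation": [0,0,-0.61]},
  ],
)

```text
clock: 7.83
position: [0.4375, -0.131, 0.1618]
ee_rot: [-0.001, 0.518, 0.855, -0.001]
contact_force: [-0.6, 1.0, -0.3]
width: 0.0859
```

>>> send_rows(
  deltas=[
    {"dp": [0,-0.3,0],"rotation": [0,0,0]},
    {"dp": [0,-0.44,0],"rotation": [0,0,0]},
    {"dp": [0,-0.44,-0.3],"rotation": [0,0,0]},
    {"dp": [0,-0.44,-0.45],"rotation": [0,0,0]},
    {"dp": [0,-0.44,-0.45],"rotation": [0,0,0]},
    {"dp": [0,-0.44,-0.45],"rotation": [0,0,0]},
  ],
)

```text
clock: 8.33
position: [0.4357, -0.1797, 0.1081]
ee_rot: [-0.003, 0.517, 0.856, 0.0]
contact_force: [1.0, 0.2, 0.9]
width: 0.0855
```

```bash
python3 look.py b lid_square,.373,-.347,.84,0 lid_oblong,.468,-.438,2.79,0
```

```text
lid_square [ 0.3725 -0.3467  0.8422] c1.22 [ 0.3739 -0.3491  0.8289] c0.092
lid_oblong [ 0.468  -0.437   2.7925] c0.061 [ 0.4694 -0.4398  2.7908] c0.333
8.43 [ 0.4377 -0.1811  0.11  ] [0.    0.517 0.856 0.   ] [ 0.4  0.2 -0.3] 0.0859 [-0.54  0.25  1.93  0.    0.96 -1.02]
```

View pics/b_s.png

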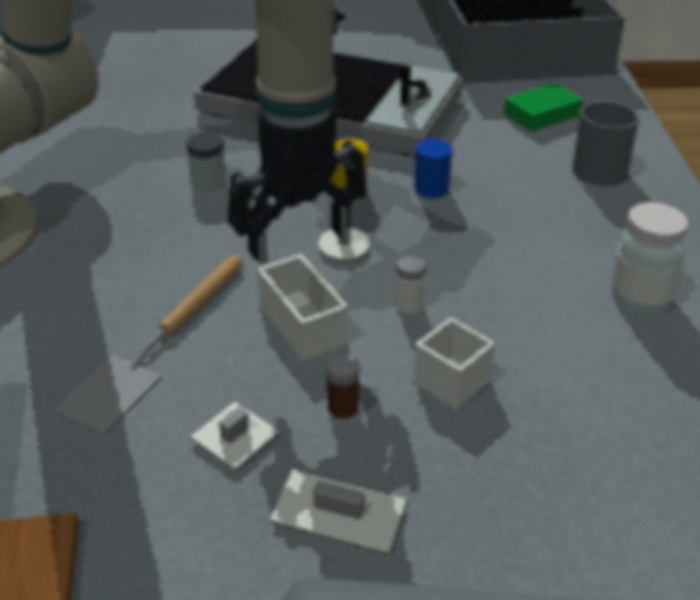

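View pics/b_t.png

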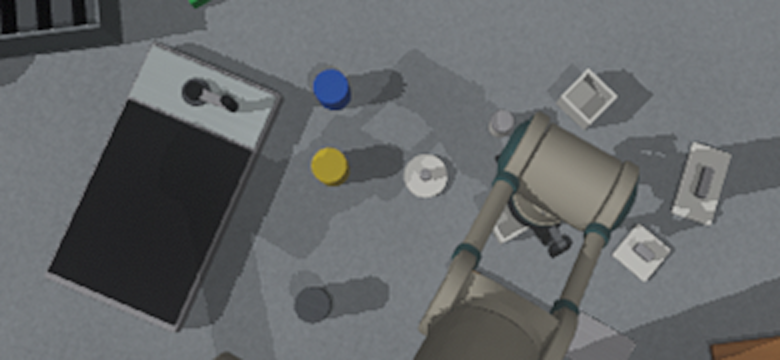

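>>> send_rows(
  deltas=[
    {"dp": [0,0,-0.2],"rotation": [0,0,0]},
    {"dp": [0,0,-0.4],"rotation": [0,0,0]},
    {"dp": [0,0,-0.6],"rotation": [0,0,0]},
    {"dp": [0,0,-0.61],"rotation": [0,0,0]},
    {"dp": [0,0,-0.61],"rotation": [0,0,0]},
    {"dp": [0,0,-0.61],"rotation": [0,0,0]},
  ],
)

```text
clock: 8.93
position: [0.4387, -0.1823, 0.0376]
ee_rot: [0.001, 0.518, 0.855, 0.0]
contact_force: [0.5, -0.9, 0.2]
width: 0.0853
```

>>> send_rows(
  deltas=[
    {"dp": [0,0,0],"rotation": [0,0,0]},
    {"dp": [0,0,0],"rotation": [0,0,0]},
    {"dp": [0,0,0],"rotation": [0,0,0]},
    {"dp": [0,0,0],"rotation": [0,0,0]},
    {"dp": [0,0,0],"rotation": [0,0,0]},
    {"dp": [0,0,0],"rotation": [0,0,0]},
    {"dp": [0,0,0],"rotation": [0,0,0]},
    {"dp": [0,0,0],"rotation": [0,0,0]},
  ],
  fingers=1,
  grip_force=20,
)

```text
clock: 9.6
position: [0.4382, -0.1825, 0.0374]
ee_rot: [0.001, 0.518, 0.855, -0.0]
contact_force: [-0.6, 0.1, 6.7]
width: 0.0538
```

>>> send_rows(
  deltas=[
    {"dp": [0,0,0.1],"rotation": [0,0,0]},
    {"dp": [0,0,0.3],"rotation": [0,0,0]},
    {"dp": [0,0,0.55],"rotation": [0,0,0]},
    {"dp": [0,0,0.8],"rotation": [0,0,0]},
    {"dp": [0,0.1,1],"rotation": [0,0,0]},
    {"dp": [0,0.3,1],"rotation": [0,0,-0.1]},
    {"dp": [0,0.55,1],"rotation": [0,0,-0.25]},
    {"dp": [0,0.8,1],"rotation": [0,0,-0.4]},
    {"dp": [0,1,1],"rotation": [0,0,-0.5]},
  ],
)

```text
clock: 10.35
position: [0.4364, -0.06, 0.1561]
ee_rot: [-0.001, 0.622, 0.783, 0.0]
contact_force: [-0.3, 0.1, -4.3]
width: 0.0538
```

>>> send_rows(
  deltas=[
    {"dp": [0,0.25,0],"rotation": [0,0,-0.15]},
    {"dp": [0,0.5,0],"rotation": [0,0,-0.3]},
    {"dp": [0,0.75,0],"rotation": [0,0,-0.45]},
    {"dp": [0,1,0],"rotation": [0,0,-0.6]},
  ],
)

```text
clock: 10.68
position: [0.4367, 0.0595, 0.156]
ee_rot: [-0.0, 0.732, 0.681, -0.0]
contact_force: [-0.5, 0.2, -4.3]
width: 0.0542
```

>>> send_rows(
  deltas=[
    {"dp": [-0.1,0.25,0],"rotation": [0,0,-0.15]},
    {"dp": [-0.2,0.5,0],"rotation": [0,0,-0.3]},
    {"dp": [-0.3,0.75,0],"rotation": [0,0,-0.45]},
    {"dp": [-0.36,1,0],"rotation": [0,0,-0.6]},
  ],
)

```text
clock: 11.02
position: [0.3918, 0.1791, 0.1558]
ee_rot: [-0.0, 0.826, 0.564, -0.001]
contact_force: [1.0, -0.3, -3.5]
width: 0.0541
```

>>> send_rows(
  deltas=[
    {"dp": [0,0.25,0],"rotation": [0,0,-0.05]},
    {"dp": [0,0.5,0],"rotation": [0,0,-0.1]},
    {"dp": [0,0.75,0],"rotation": [0,0,-0.1]},
    {"dp": [0,1,0],"rotation": [0,0,-0.1]},
  ],
)

```text
clock: 11.35
position: [0.3934, 0.2993, 0.1559]
ee_rot: [0.0, 0.839, 0.545, -0.0]
contact_force: [0.5, 0.2, -2.5]
width: 0.054
```

>>> send_rows(
  deltas=[
    {"dp": [0,0.2,0],"rotation": [0,0,0]},
    {"dp": [0,0.35,0],"rotation": [0,0,0]},
    {"dp": [0,0.45,0],"rotation": [0,0,0]},
    {"dp": [0,0.48,-0.15],"rotation": [0,0,0]},
    {"dp": [0,0.48,-0.3],"rotation": [0,0,0]},
    {"dp": [0,0.48,-0.42],"rotation": [0,0,0]},
    {"dp": [0,0.48,-0.42],"rotation": [0,0,0]},
    {"dp": [0,0.48,-0.42],"rotation": [0,0,0]},
  ],
)

```text
clock: 12.02
position: [0.3936, 0.3548, 0.105]
ee_rot: [0.0, 0.839, 0.544, -0.001]
contact_force: [1.1, 0.3, -3.3]
width: 0.0536
```

```bash
python3 look.py c dish_oblong,.395,.356,1.15,.07 dish_square,.590,-.275,.77,0
```

```text
dish_oblong [0.3889 0.3595 1.2973] c4.458 [0.3943 0.3437 1.154 ] c2.214
dish_square [ 0.5899 -0.2751  0.7892] c0.062 [ 0.5913 -0.2765  0.7884] c0.208
12.12 [0.395  0.3557 0.1065] [0.    0.839 0.544 0.001] [-0.4  0.1 -3.8] 0.0539 [ 0.6   0.33  1.81 -0.    0.99  1.02]
```

View pics/c_s.png

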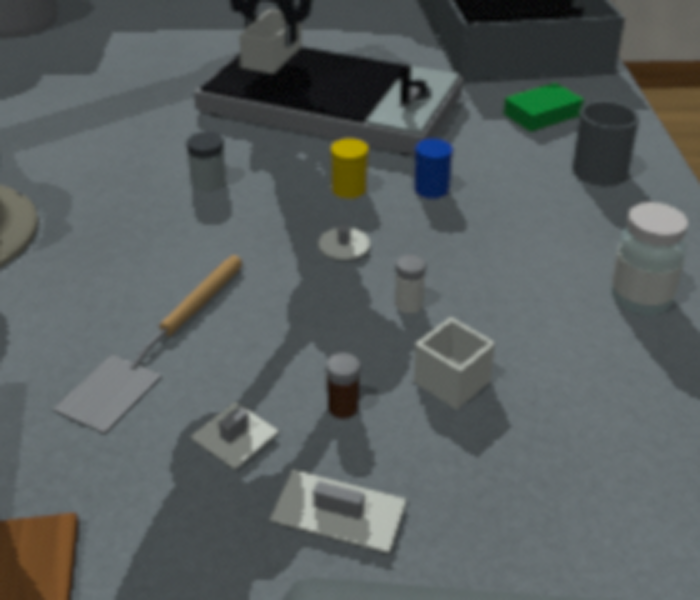

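>>> send_rows(
  deltas=[
    {"dp": [0,0,-0.06],"rotation": [0,0,0]},
    {"dp": [0,0,-0.12],"rotation": [0,0,0]},
    {"dp": [0,0,-0.16],"rotation": [0,0,0]},
    {"dp": [0,0,-0.18],"rotation": [0,0,0]},
    {"dp": [0,0,-0.19],"rotation": [0,0,0]},
    {"dp": [0,0,-0.195],"rotation": [0,0,0]},
    {"dp": [0,0,-0.2],"rotation": [0,0,0]},
    {"dp": [0,0,-0.2],"rotation": [0,0,0]},
  ],
)

```text
clock: 12.78
position: [0.3939, 0.3553, 0.0824]
ee_rot: [0.0, 0.839, 0.545, -0.0]
contact_force: [-2.9, -2.5, 4.3]
width: 0.0542
```

>>> send_rows(
  deltas=[
    {"dp": [0,0,-0.003],"rotation": [0,0,0]},
    {"dp": [0,0,-0.005],"rotation": [0,0,0]},
    {"dp": [0,0,-0.005],"rotation": [0,0,0]},
  ],
)

```text
clock: 13.03
position: [0.3939, 0.3553, 0.0824]
ee_rot: [0.0, 0.839, 0.545, -0.0]
contact_force: [-3.6, -3.1, 8.3]
width: 0.0536
```

>>> send_rows(
  deltas=[
    {"dp": [0,0,0],"rotation": [0,0,0]},
    {"dp": [0,0,0],"rotation": [0,0,0]},
    {"dp": [0,0,0],"rotation": [0,0,0]},
    {"dp": [0,0,0],"rotation": [0,0,0]},
    {"dp": [0,0,0],"rotation": [0,0,0]},
    {"dp": [0,0,0],"rotation": [0,0,0]},
    {"dp": [0,0,0],"rotation": [0,0,0]},
  ],
  fingers=-1,
)

```text
clock: 13.62
position: [0.3944, 0.3557, 0.081]
ee_rot: [0.0, 0.839, 0.545, 0.0]
contact_force: [-0.7, -0.0, -0.8]
width: 0.0855
```

>>> send_rows(
  deltas=[
    {"dp": [0,0,0.3],"rotation": [0,0,0]},
    {"dp": [0,0,0.6],"rotation": [0,0,0]},
    {"dp": [0,0,0.9],"rotation": [0,0,0]},
    {"dp": [0,0,1],"rotation": [0,0,0]},
    {"dp": [0,0,1],"rotation": [0,0,0]},
  ],
)

```text
clock: 14.03
position: [0.3964, 0.3571, 0.2052]
ee_rot: [-0.0, 0.839, 0.545, 0.004]
contact_force: [-0.2, 0.3, 0.9]
width: 0.0853
```

>>> send_rows(
  deltas=[
    {"dp": [0.3,-0.3,0],"rotation": [0,0,0.2]},
    {"dp": [0.6,-0.6,0],"rotation": [0,0,0.4]},
    {"dp": [0.8,-0.9,0],"rotation": [0,0,0.6]},
    {"dp": [0.8,-1,0],"rotation": [0,0,0.8]},
    {"dp": [0.8,-1,0],"rotation": [0,0,1]},
    {"dp": [0.8,-1,0],"rotation": [0,0,1]},
  ],
)

```text
clock: 14.53
position: [0.4904, 0.2338, 0.1993]
ee_rot: [-0.001, 0.679, 0.735, -0.001]
contact_force: [0.3, -0.2, -0.3]
width: 0.0853
```

```bash
python3 look.py d dish_oblong,.395,.356,1.15,.045 dish_square,.590,-.275,.77,0
```

```text
dish_oblong [0.4277 0.3425 0.7195] c3.379 [0.3952 0.3495 1.1214] c1.165
dish_square [ 0.5901 -0.2751  0.7635] c0.065 [ 0.591  -0.2768  0.7764] c0.201
14.63 [0.4896 0.2355 0.1998] [-0.001  0.679  0.734 -0.001] [-0.7  0.8 -0.3] 0.0857 [0.32 0.26 1.65 0.   1.23 0.24]
```

View pics/d_t.png

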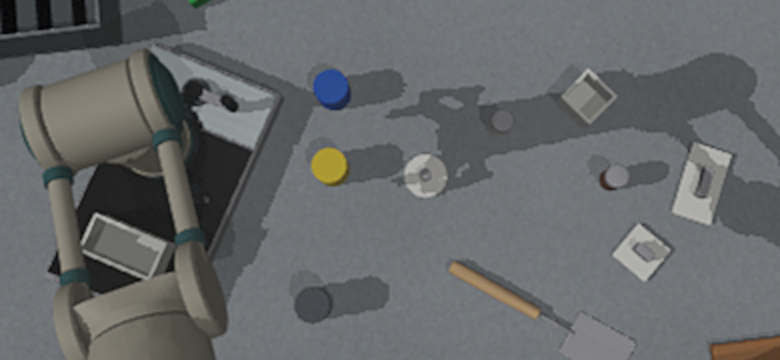

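>>> send_rows(
  deltas=[
    {"dp": [0.1,-0.3,0],"rotation": [0,0,0.2]},
    {"dp": [0.2,-0.6,0],"rotation": [0,0,0.4]},
    {"dp": [0.3,-0.9,0],"rotation": [0,0,0.6]},
    {"dp": [0.4,-1,0],"rotation": [0,0,0.8]},
  ],
)

```text
clock: 14.97
position: [0.5378, 0.1131, 0.2006]
ee_rot: [0.0, 0.517, 0.856, -0.001]
contact_force: [-0.0, 0.8, 0.6]
width: 0.0855
```

>>> send_rows(
  deltas=[
    {"dp": [0.1,-0.3,0],"rotation": [0,0,0.2]},
    {"dp": [0.2,-0.6,0],"rotation": [0,0,0.4]},
    {"dp": [0.3,-0.9,0],"rotation": [0,0,0.58]},
    {"dp": [0.43,-1,0],"rotation": [0,0,0.58]},
  ],
)

```text
clock: 15.3
position: [0.5895, -0.0074, 0.2006]
ee_rot: [-0.0, 0.389, 0.921, -0.001]
contact_force: [0.9, 0.3, 0.5]
width: 0.0851
```

>>> send_rows(
  deltas=[
    {"dp": [0,-0.3,0],"rotation": [0,0,0]},
    {"dp": [0,-0.6,0],"rotation": [0,0,0]},
    {"dp": [0,-0.9,0],"rotation": [0,0,0]},
    {"dp": [0,-1,0],"rotation": [0,0,0]},
  ],
)

```text
clock: 15.63
position: [0.5901, -0.1276, 0.2004]
ee_rot: [0.0, 0.391, 0.921, -0.001]
contact_force: [0.8, -0.2, 1.4]
width: 0.0856
```

>>> send_rows(
  deltas=[
    {"dp": [0,-0.3,0],"rotation": [0,0,0]},
    {"dp": [0,-0.6,0],"rotation": [0,0,0]},
    {"dp": [0,-0.9,0],"rotation": [0,0,0]},
    {"dp": [0,-1,-0.3],"rotation": [0,0,0]},
    {"dp": [0,-1,-0.6],"rotation": [0,0,0]},
    {"dp": [0,-1,-0.8],"rotation": [0,0,0]},
  ],
)

```text
clock: 16.13
position: [0.5889, -0.2433, 0.1019]
ee_rot: [-0.002, 0.39, 0.921, 0.001]
contact_force: [-0.5, -0.0, -0.8]
width: 0.0853
```

>>> send_rows(
  deltas=[
    {"dp": [0,-0.26,0],"rotation": [0,0,0]},
    {"dp": [0,-0.26,0],"rotation": [0,0,0]},
    {"dp": [0,-0.26,0],"rotation": [0,0,0]},
    {"dp": [0,-0.26,0],"rotation": [0,0,0]},
  ],
)

```text
clock: 16.47
position: [0.5904, -0.2742, 0.105]
ee_rot: [-0.0, 0.389, 0.921, 0.0]
contact_force: [-0.0, -1.4, 1.1]
width: 0.0854
```

```bash
python3 look.py e dish_oblong,.395,.356,1.15,.045 dish_square,.590,-.275,.77,0
```

```text
dish_oblong [0.3935 0.358  1.1527] c0.536 [0.394  0.3517 1.1374] c1.343
dish_square [ 0.5777 -0.3066  1.3195] c4.794 [ 0.5912 -0.2767  0.7605] c0.372
16.57 [ 0.5904 -0.2742  0.1056] [0.    0.389 0.921 0.   ] [-0.7 -0.5 -0.3] 0.0853 [-0.54  0.49  1.54  0.    1.11 -1.31]
```

View pics/e_s.png

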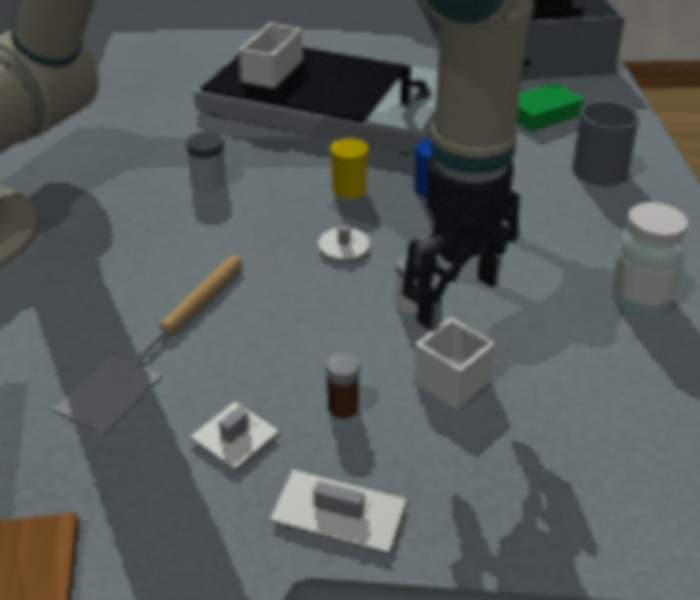

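>>> send_rows(
  deltas=[
    {"dp": [0,0,-0.2],"rotation": [0,0,0]},
    {"dp": [0,0,-0.4],"rotation": [0,0,0]},
    {"dp": [0,0,-0.57],"rotation": [0,0,0]},
    {"dp": [0,0,-0.57],"rotation": [0,0,0]},
    {"dp": [0,0,-0.57],"rotation": [0,0,0]},
    {"dp": [0,0,-0.57],"rotation": [0,0,0]},
  ],
)

```text
clock: 17.07
position: [0.591, -0.2755, 0.0382]
ee_rot: [0.001, 0.389, 0.921, -0.0]
contact_force: [-0.4, -0.3, 1.3]
width: 0.0858
```

>>> send_rows(
  deltas=[
    {"dp": [0,0,0],"rotation": [0,0,0]},
    {"dp": [0,0,0],"rotation": [0,0,0]},
    {"dp": [0,0,0],"rotation": [0,0,0]},
    {"dp": [0,0,0],"rotation": [0,0,0]},
    {"dp": [0,0,0],"rotation": [0,0,0]},
    {"dp": [0,0,0],"rotation": [0,0,0]},
    {"dp": [0,0,0],"rotation": [0,0,0]},
    {"dp": [0,0,0],"rotation": [0,0,0]},
  ],
  fingers=1,
  grip_force=20,
)

```text
clock: 17.73
position: [0.5907, -0.2761, 0.0384]
ee_rot: [0.001, 0.389, 0.921, -0.0]
contact_force: [-0.6, 0.4, 6.2]
width: 0.0554
```

>>> send_rows(
  deltas=[
    {"dp": [0,0,0.1],"rotation": [0,0,0]},
    {"dp": [0,0,0.3],"rotation": [0,0,0]},
    {"dp": [0,0,0.55],"rotation": [0,0,0]},
    {"dp": [0,0,0.8],"rotation": [0,0,0]},
    {"dp": [0,0.1,1],"rotation": [0,0,0]},
    {"dp": [0,0.3,1],"rotation": [0,0,0]},
    {"dp": [0,0.55,1],"rotation": [0,0,0]},
    {"dp": [0,0.8,1],"rotation": [0,0,0.1]},
    {"dp": [0,1,1],"rotation": [0,0,0.16]},
  ],
)

```text
clock: 18.48
position: [0.589, -0.1533, 0.157]
ee_rot: [-0.001, 0.351, 0.936, 0.001]
contact_force: [-0.0, -0.2, -2.6]
width: 0.0557
```

>>> send_rows(
  deltas=[
    {"dp": [-0.1,0.25,0],"rotation": [0,0,0.15]},
    {"dp": [-0.2,0.5,0],"rotation": [0,0,0.3]},
    {"dp": [-0.3,0.75,0],"rotation": [0,0,0.45]},
    {"dp": [-0.4,1,0],"rotation": [0,0,0.6]},
  ],
)

```text
clock: 18.82
position: [0.5407, -0.0341, 0.1568]
ee_rot: [-0.001, 0.207, 0.978, 0.0]
contact_force: [0.1, 1.0, -2.9]
width: 0.0558
```

>>> send_rows(
  deltas=[
    {"dp": [-0.1,0.25,0],"rotation": [0,0,0]},
    {"dp": [-0.2,0.5,0],"rotation": [0,0,0]},
    {"dp": [-0.3,0.75,0],"rotation": [0,0,0]},
    {"dp": [-0.392,1,0],"rotation": [0,0,0]},
  ],
)

```text
clock: 19.15
position: [0.4933, 0.0858, 0.1569]
ee_rot: [-0.0, 0.209, 0.978, 0.0]
contact_force: [1.5, -0.3, -3.2]
width: 0.0556
```

>>> send_rows(
  deltas=[
    {"dp": [0,0.25,0],"rotation": [0,0,0]},
    {"dp": [0,0.5,0],"rotation": [0,0,0]},
    {"dp": [0,0.75,0],"rotation": [0,0,0]},
    {"dp": [0,1,0],"rotation": [0,0,0]},
  ],
)

```text
clock: 19.48
position: [0.4941, 0.2059, 0.157]
ee_rot: [-0.0, 0.208, 0.978, -0.0]
contact_force: [0.8, -0.4, -2.4]
width: 0.0561
```

>>> send_rows(
  deltas=[
    {"dp": [0,0.25,0],"rotation": [0,0,0]},
    {"dp": [0,0.5,0],"rotation": [0,0,0]},
    {"dp": [0,0.7,0],"rotation": [0,0,0]},
    {"dp": [0,0.82,0],"rotation": [0,0,0]},
    {"dp": [0,0.89,-0.15],"rotation": [0,0,0]},
    {"dp": [0,0.89,-0.3],"rotation": [0,0,0]},
    {"dp": [0,0.89,-0.42],"rotation": [0,0,0]},
    {"dp": [0,0.89,-0.42],"rotation": [0,0,0]},
    {"dp": [0,0.89,-0.42],"rotation": [0,0,0]},
  ],
)

```text
clock: 20.23
position: [0.4942, 0.3105, 0.1057]
ee_rot: [-0.001, 0.208, 0.978, -0.001]
contact_force: [-0.1, -0.5, -1.5]
width: 0.0556
```

```bash
python3 look.py f dish_square,.4954,.311,1.15,.07 dish_oblong,.395,.356,1.15,.045
```

```text
dish_square [0.5038 0.2979 1.4449] c5.517 [0.4955 0.2981 1.1178] c2.918
dish_oblong [0.3614 0.3703 1.4067] c3.479 [0.3956 0.3504 1.1122] c1.403
20.33 [0.4956 0.3111 0.1073] [0.001 0.209 0.978 0.   ] [ 0.8 -0.  -2.5] 0.0556 [ 0.44  0.4   1.69 -0.    1.04 -0.71]
```

View pics/f_s.png

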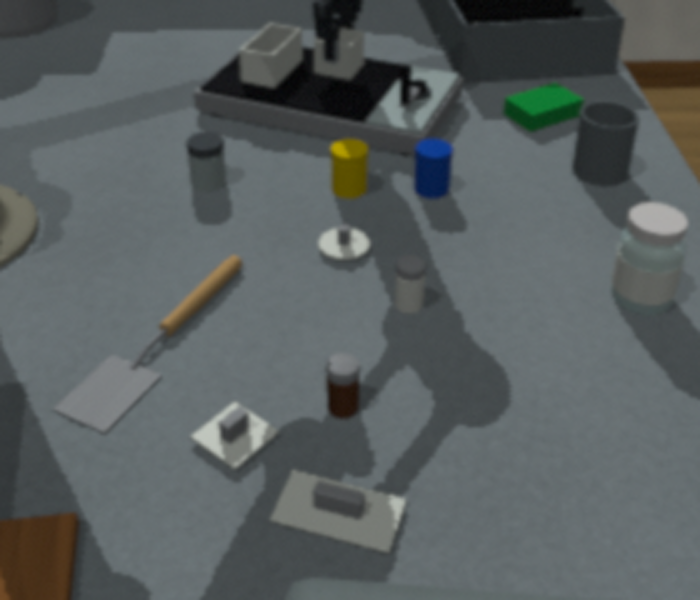

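View pics/f_t.png

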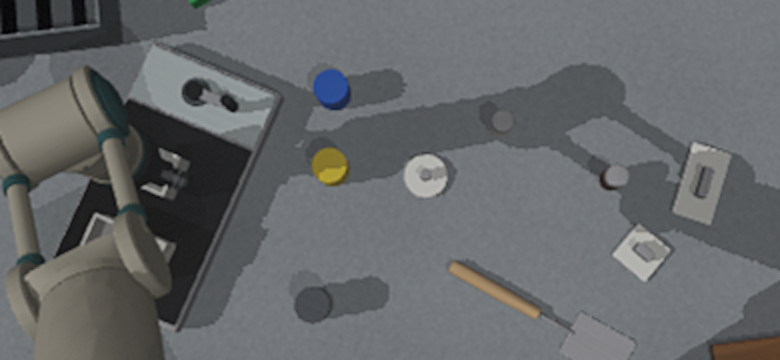

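>>> send_rows(
  deltas=[
    {"dp": [0,0,-0.06],"rotation": [0,0,0]},
    {"dp": [0,0,-0.12],"rotation": [0,0,0]},
    {"dp": [0,0,-0.16],"rotation": [0,0,0]},
    {"dp": [0,0,-0.18],"rotation": [0,0,0]},
    {"dp": [0,0,-0.19],"rotation": [0,0,0]},
    {"dp": [0,0,-0.195],"rotation": [0,0,0]},
    {"dp": [0,0,-0.2],"rotation": [0,0,0]},
    {"dp": [0,0,-0.2],"rotation": [0,0,0]},
  ],
)

```text
clock: 21.0
position: [0.4943, 0.3109, 0.0834]
ee_rot: [-0.0, 0.208, 0.978, -0.0]
contact_force: [-4.0, -2.2, 5.6]
width: 0.0559
```

>>> send_rows(
  deltas=[
    {"dp": [0,0,-0.002],"rotation": [0,0,0]},
    {"dp": [0,0,-0.003],"rotation": [0,0,0]},
    {"dp": [0,0,-0.003],"rotation": [0,0,0]},
  ],
)

```text
clock: 21.25
position: [0.4943, 0.3109, 0.0834]
ee_rot: [-0.0, 0.208, 0.978, -0.0]
contact_force: [-4.4, -2.0, 7.2]
width: 0.0552
```

>>> send_rows(
  deltas=[
    {"dp": [0,0,0],"rotation": [0,0,0]},
    {"dp": [0,0,0],"rotation": [0,0,0]},
    {"dp": [0,0,0],"rotation": [0,0,0]},
    {"dp": [0,0,0],"rotation": [0,0,0]},
    {"dp": [0,0,0],"rotation": [0,0,0]},
    {"dp": [0,0,0],"rotation": [0,0,0]},
    {"dp": [0,0,0],"rotation": [0,0,0]},
  ],
  fingers=-1,
)

```text
clock: 21.83
position: [0.495, 0.3113, 0.0819]
ee_rot: [0.0, 0.208, 0.978, 0.0]
contact_force: [-0.4, 0.8, -0.6]
width: 0.0855
```

>>> send_rows(
  deltas=[
    {"dp": [0,0,0.3],"rotation": [0,0,0]},
    {"dp": [0,0,0.6],"rotation": [0,0,0]},
    {"dp": [0,0,0.9],"rotation": [0,0,0]},
    {"dp": [0,0,1],"rotation": [0,0,0]},
    {"dp": [0,-0.3,1],"rotation": [0,0,0]},
    {"dp": [0,-0.6,1],"rotation": [0,0,0]},
    {"dp": [0,-0.9,1],"rotation": [0,0,0]},
    {"dp": [0,-1,1],"rotation": [0,0,0]},
  ],
)

```text
clock: 22.5
position: [0.4943, 0.1875, 0.202]
ee_rot: [0.0, 0.209, 0.978, -0.001]
contact_force: [-0.4, -0.3, 0.5]
width: 0.0855
```

>>> send_rows(
  deltas=[
    {"dp": [0,-0.3,0],"rotation": [0,0,0]},
    {"dp": [0,-0.6,0],"rotation": [0,0,0]},
    {"dp": [0,-0.9,0],"rotation": [0,0,0]},
    {"dp": [0,-1,0],"rotation": [0,0,0]},
  ],
)

```text
clock: 22.83
position: [0.4948, 0.0677, 0.202]
ee_rot: [0.0, 0.21, 0.978, -0.001]
contact_force: [0.2, -0.3, -0.9]
width: 0.0851
```

>>> send_rows(
  deltas=[
    {"dp": [0,-0.3,0],"rotation": [0,0,0]},
    {"dp": [0,-0.6,0],"rotation": [0,0,0]},
    {"dp": [0,-0.9,0],"rotation": [0,0,0]},
    {"dp": [0,-1,0],"rotation": [0,0,0]},
  ],
)

```text
clock: 23.17
position: [0.4954, -0.0523, 0.202]
ee_rot: [0.001, 0.21, 0.978, -0.001]
contact_force: [0.6, 0.4, -1.1]
width: 0.0857
```

```bash
python3 look.py g dish_square,.4954,.311,1.15,.045 dish_oblong,.395,.356,1.15,.045 lid_square,.373,-.347,.84,0 lid_oblong,.468,-.438,2.79,0
```

```text
dish_square [0.4942 0.3132 1.1593] c0.602 [0.493  0.2882 1.523 ] c5.195
dish_oblong [0.3935 0.3585 1.1519] c0.599 [0.3957 0.3502 1.112 ] c1.119
lid_square [ 0.3728 -0.3465  0.8404] c0.121 [ 0.374 -0.349  0.836] c0.091
lid_oblong [ 0.4683 -0.4372  2.7951] c0.06 [ 0.4697 -0.4398  2.792 ] c0.331
23.27 [ 0.4953 -0.0503  0.2019] [0.    0.21  0.978 0.   ] [ 0.   0.1 -0.2] 0.0856 [-0.24  0.19  1.74  0.    1.2  -1.39]
```

View pics/g_t.png

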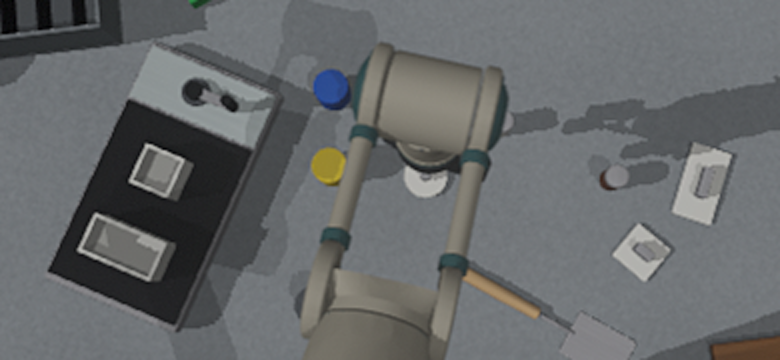

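>>> send_rows(
  deltas=[
    {"dp": [-0.1,-0.3,0],"rotation": [0,0,0.14]},
    {"dp": [-0.2,-0.6,0],"rotation": [0,0,0.14]},
    {"dp": [-0.2,-0.9,0],"rotation": [0,0,0.14]},
    {"dp": [-0.22,-1,0],"rotation": [0,0,0.14]},
  ],
)

```text
clock: 23.6
position: [0.4694, -0.1711, 0.2022]
ee_rot: [0.001, 0.175, 0.985, -0.001]
contact_force: [0.1, 0.0, 0.4]
width: 0.0855
```

>>> send_rows(
  deltas=[
    {"dp": [0,-0.3,0],"rotation": [0,0,0]},
    {"dp": [0,-0.6,0],"rotation": [0,0,0]},
    {"dp": [0,-0.9,0],"rotation": [0,0,0]},
    {"dp": [0,-1,0],"rotation": [0,0,0]},
  ],
)

```text
clock: 23.93
position: [0.4699, -0.2918, 0.2019]
ee_rot: [0.001, 0.175, 0.985, -0.001]
contact_force: [0.8, 0.6, 0.2]
width: 0.0852
```

>>> send_rows(
  deltas=[
    {"dp": [0,-0.3,0],"rotation": [0,0,0]},
    {"dp": [0,-0.6,0],"rotation": [0,0,0]},
    {"dp": [0,-0.9,-0.2],"rotation": [0,0,0]},
    {"dp": [0,-1,-0.5],"rotation": [0,0,0]},
    {"dp": [0,-1,-0.8],"rotation": [0,0,0]},
    {"dp": [0,-1,-0.9],"rotation": [0,0,0]},
  ],
)

```text
clock: 24.43
position: [0.4672, -0.4055, 0.0884]
ee_rot: [-0.003, 0.175, 0.985, 0.004]
contact_force: [-0.2, 1.4, -0.4]
width: 0.0852
```

>>> send_rows(
  deltas=[
    {"dp": [0,-0.24,0],"rotation": [0,0,0]},
    {"dp": [0,-0.24,0],"rotation": [0,0,0]},
    {"dp": [0,-0.24,0],"rotation": [0,0,0]},
    {"dp": [0,-0.24,0],"rotation": [0,0,0]},
  ],
)

```text
clock: 24.77
position: [0.4695, -0.436, 0.094]
ee_rot: [0.0, 0.174, 0.985, 0.001]
contact_force: [0.2, -0.0, 0.3]
width: 0.0857
```

```bash
python3 look.py h dish_square,.4954,.311,1.15,.045 dish_oblong,.395,.356,1.15,.045 lid_oblong,.468,-.438,2.79,0
```

```text
dish_square [0.4941 0.3131 1.155 ] c0.534 [0.4997 0.3026 1.5416] c2.9
dish_oblong [0.3935 0.358  1.1537] c0.564 [0.3918 0.3063 2.0805] c8.707
lid_oblong [ 0.4169 -0.4634  3.9201] c5.332 [ 0.4694 -0.4396  2.7954] c0.98
24.87 [ 0.4692 -0.4361  0.0944] [0.    0.174 0.985 0.   ] [-0.2  0.   0.7] 0.0851 [-0.86  0.49  1.58  0.    1.08 -2.08]
```

View pics/h_s.png

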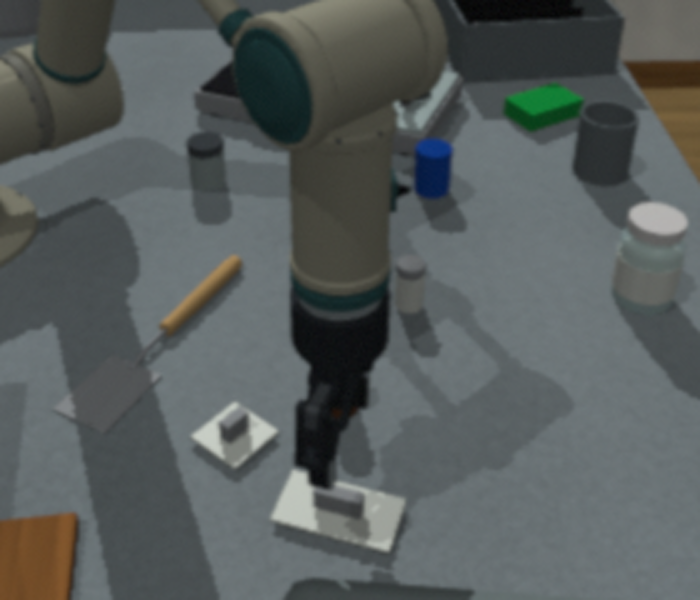

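>>> send_rows(
  deltas=[
    {"dp": [0,-0.008,-0.2],"rotation": [0,0,0]},
    {"dp": [0,-0.008,-0.35],"rotation": [0,0,0]},
    {"dp": [0,-0.008,-0.45],"rotation": [0,0,0]},
    {"dp": [0,-0.008,-0.495],"rotation": [0,0,0]},
    {"dp": [0,-0.008,-0.495],"rotation": [0,0,0]},
    {"dp": [0,-0.008,-0.495],"rotation": [0,0,0]},
  ],
)

```text
clock: 25.37
position: [0.4689, -0.4385, 0.035]
ee_rot: [0.0, 0.174, 0.985, -0.0]
contact_force: [0.4, 0.0, -0.3]
width: 0.0855
```

>>> send_rows(
  deltas=[
    {"dp": [0,0,0],"rotation": [0,0,0]},
    {"dp": [0,0,0],"rotation": [0,0,0]},
    {"dp": [0,0,0],"rotation": [0,0,0]},
    {"dp": [0,0,0],"rotation": [0,0,0]},
    {"dp": [0,0,0],"rotation": [0,0,0]},
    {"dp": [0,0,0],"rotation": [0,0,0]},
    {"dp": [0,0,0],"rotation": [0,0,0]},
    {"dp": [0,0,0],"rotation": [0,0,0]},
    {"dp": [0,0,0],"rotation": [0,0,0]},
    {"dp": [0,0,0],"rotation": [0,0,0]},
    {"dp": [0,0,0],"rotation": [0,0,0]},
    {"dp": [0,0,0],"rotation": [0,0,0]},
  ],
  fingers=1,
  grip_force=20,
)

```text
clock: 26.37
position: [0.4687, -0.4387, 0.0349]
ee_rot: [0.0, 0.174, 0.985, -0.0]
contact_force: [-0.4, 0.2, 4.6]
width: 0.0128
```

>>> send_rows(
  deltas=[
    {"dp": [0,0,0.1],"rotation": [0,0,0]},
    {"dp": [0,0,0.3],"rotation": [0,0,0]},
    {"dp": [0,0,0.55],"rotation": [0,0,0]},
    {"dp": [0,0,0.8],"rotation": [0,0,0]},
    {"dp": [0,0.1,1],"rotation": [0,0,0]},
    {"dp": [0,0.3,1],"rotation": [0,0,0.05]},
    {"dp": [0,0.55,1],"rotation": [0,0,0.1]},
    {"dp": [0,0.8,1],"rotation": [0,0,0.15]},
    {"dp": [0,1,1],"rotation": [0,0,0.2]},
  ],
)

```text
clock: 27.12
position: [0.4678, -0.316, 0.1548]
ee_rot: [-0.0, 0.124, 0.992, 0.001]
contact_force: [0.1, 1.1, -0.8]
width: 0.0134
```

>>> send_rows(
  deltas=[
    {"dp": [0,0.25,0.1],"rotation": [0,0,0.1]},
    {"dp": [0,0.5,0.2],"rotation": [0,0,0.15]},
    {"dp": [0,0.75,0.2],"rotation": [0,0,0.2]},
    {"dp": [0,1,0.2],"rotation": [0,0,0.3]},
  ],
)

```text
clock: 27.45
position: [0.4685, -0.1972, 0.1796]
ee_rot: [0.001, 0.049, 0.999, -0.0]
contact_force: [0.8, -0.1, -1.1]
width: 0.0134
```

>>> send_rows(
  deltas=[
    {"dp": [0,0.25,0],"rotation": [0,0,0.12]},
    {"dp": [0,0.5,0],"rotation": [0,0,0.25]},
    {"dp": [0,0.75,0],"rotation": [0,0,0.37]},
    {"dp": [0,1,0],"rotation": [0,0,0.5]},
  ],
)

```text
clock: 27.78
position: [0.4679, -0.0769, 0.1789]
ee_rot: [-0.0, -0.076, 0.997, 0.0]
contact_force: [1.0, 0.4, -1.0]
width: 0.0135
```

>>> send_rows(
  deltas=[
    {"dp": [-0.05,0.25,0],"rotation": [0,0,0.15]},
    {"dp": [-0.1,0.5,0],"rotation": [0,0,0.3]},
    {"dp": [-0.15,0.75,0],"rotation": [0,0,0.45]},
    {"dp": [-0.2,1,0],"rotation": [0,0,0.6]},
  ],
)

```text
clock: 28.12
position: [0.4436, 0.043, 0.1788]
ee_rot: [-0.0, -0.225, 0.974, 0.0]
contact_force: [-0.3, 0.8, -0.4]
width: 0.0133
```

>>> send_rows(
  deltas=[
    {"dp": [-0.05,0.25,0],"rotation": [0,0,0.15]},
    {"dp": [-0.1,0.5,0],"rotation": [0,0,0.3]},
    {"dp": [-0.15,0.75,0],"rotation": [0,0,0.45]},
    {"dp": [-0.2,1,0],"rotation": [0,0,0.6]},
  ],
)

```text
clock: 28.45
position: [0.4195, 0.1629, 0.1789]
ee_rot: [-0.0, -0.368, 0.93, 0.0]
contact_force: [0.4, 0.2, -1.1]
width: 0.0137
```

>>> send_rows(
  deltas=[
    {"dp": [-0.05,0.25,0],"rotation": [0,0,0.13]},
    {"dp": [-0.1,0.5,0],"rotation": [0,0,0.25]},
    {"dp": [-0.15,0.75,0],"rotation": [0,0,0.38]},
    {"dp": [-0.218,1,0],"rotation": [0,0,0.5]},
  ],
)

```text
clock: 28.78
position: [0.3938, 0.2829, 0.1789]
ee_rot: [0.0, -0.481, 0.877, 0.0]
contact_force: [0.4, -0.4, -0.3]
width: 0.0134
```

>>> send_rows(
  deltas=[
    {"dp": [0,0.2,0],"rotation": [0,0,0.1]},
    {"dp": [0,0.4,0],"rotation": [0,0,0.2]},
    {"dp": [0,0.55,0],"rotation": [0,0,0.304]},
    {"dp": [0,0.618,0],"rotation": [0,0,0.304]},
    {"dp": [0,0.618,0],"rotation": [0,0,0.304]},
    {"dp": [0,0.618,0],"rotation": [0,0,0.304]},
    {"dp": [0,0.618,0],"rotation": [0,0,0.304]},
  ],
)

```text
clock: 29.37
position: [0.3941, 0.3544, 0.1785]
ee_rot: [-0.001, -0.544, 0.839, -0.0]
contact_force: [-0.1, -0.7, -0.1]
width: 0.0137
```

```bash
python3 look.py i lid_oblong,.395,.356,1.15,.144 dish_square,.4954,.311,1.15,.045
python3 - <<'E'
import cv2
a=cv2.imread("pics/i_s.png")[0:130,150:500];cv2.imwrite("pics/i_sz.png",cv2.resize(a,None,fx=2.2,fy=2.2))
E
```

```text
lid_oblong [0.3781 0.3843 1.7691] c4.598 [0.3957 0.3565 1.1575] c3.707
dish_square [0.4945 0.3133 1.1417] c0.661 [0.4944 0.3062 0.977 ] c2.114
29.47 [0.3943 0.3544 0.1786] [-0.    -0.544  0.839 -0.   ] [-0.4  0.3 -1.1] 0.0134 [ 0.6   0.26  1.71 -0.    1.17 -2.12]
```

View pics/i_sz.png

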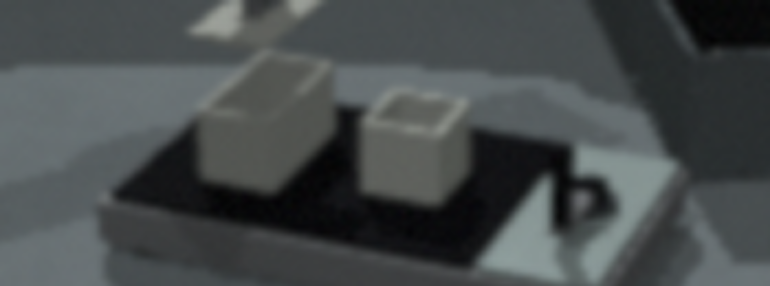

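View pics/i_t.png

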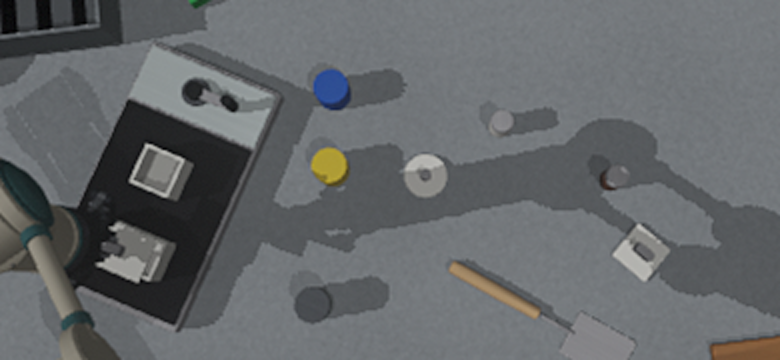

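>>> send_rows(
  deltas=[
    {"dp": [0,0.006,-0.1],"rotation": [0,0,0]},
    {"dp": [0,0.006,-0.2],"rotation": [0,0,0]},
    {"dp": [0,0.006,-0.28],"rotation": [0,0,0]},
    {"dp": [0,0.006,-0.33],"rotation": [0,0,0]},
    {"dp": [0,0.006,-0.36],"rotation": [0,0,0]},
    {"dp": [0,0.006,-0.36],"rotation": [0,0,0]},
    {"dp": [0,0.006,-0.36],"rotation": [0,0,0]},
  ],
)

```text
clock: 30.05
position: [0.3946, 0.3563, 0.1355]
ee_rot: [0.0, -0.545, 0.839, 0.0]
contact_force: [0.3, -0.1, -1.0]
width: 0.0134
```

```bash
python3 look.py j
python3 - <<'E'
import cv2
a=cv2.imread("pics/j_s.png")[0:130,150:500];cv2.imwrite("pics/j_sz.png",cv2.resize(a,None,fx=2.2,fy=2.2))
E
```

```text
30.15 [0.3948 0.3566 0.1359] [ 0.001 -0.545  0.839  0.   ] [ 1.3  0.4 -2.1] 0.0132 [ 0.6   0.3   1.77  0.    1.06 -2.12]
```

View pics/j_sz.png

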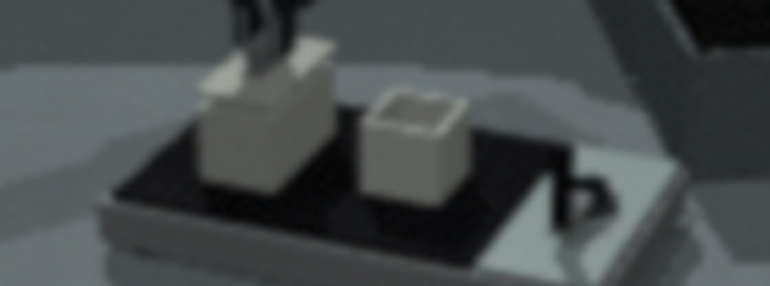

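>>> send_rows(
  deltas=[
    {"dp": [0,0,-0.01],"rotation": [0,0,0]},
    {"dp": [0,0,-0.02],"rotation": [0,0,0]},
    {"dp": [0,0,-0.03],"rotation": [0,0,0]},
    {"dp": [0,0,-0.035],"rotation": [0,0,0]},
    {"dp": [0,0,-0.035],"rotation": [0,0,0]},
  ],
)

```text
clock: 30.57
position: [0.3942, 0.3563, 0.131]
ee_rot: [-0.0, -0.545, 0.839, 0.0]
contact_force: [-0.1, 0.1, -1.1]
width: 0.0137
```

>>> send_rows(
  deltas=[
    {"dp": [0,0,-0.008],"rotation": [0,0,0]},
    {"dp": [0,0,-0.015],"rotation": [0,0,0]},
    {"dp": [0,0,-0.022],"rotation": [0,0,0]},
    {"dp": [0,0,-0.03],"rotation": [0,0,0]},
    {"dp": [0,0,-0.03],"rotation": [0,0,0]},
  ],
)

```text
clock: 30.98
position: [0.3942, 0.3563, 0.1273]
ee_rot: [-0.0, -0.545, 0.839, 0.0]
contact_force: [-0.4, -0.6, -0.8]
width: 0.0136
```

>>> send_rows(
  deltas=[
    {"dp": [0,0,-0.003],"rotation": [0,0,0]},
    {"dp": [0,0,-0.006],"rotation": [0,0,0]},
    {"dp": [0,0,-0.008],"rotation": [0,0,0]},
    {"dp": [0,0,-0.008],"rotation": [0,0,0]},
  ],
)

```text
clock: 31.32
position: [0.3943, 0.3564, 0.1265]
ee_rot: [-0.0, -0.545, 0.839, 0.0]
contact_force: [-0.9, 0.7, -1.4]
width: 0.0135
```

>>> send_rows(
  deltas=[
    {"dp": [0,0,-0.003],"rotation": [0,0,0]},
    {"dp": [0,0,-0.005],"rotation": [0,0,0]},
    {"dp": [0,0,-0.005],"rotation": [0,0,0]},
  ],
)

```text
clock: 31.57
position: [0.3943, 0.3564, 0.126]
ee_rot: [-0.0, -0.545, 0.839, 0.0]
contact_force: [0.7, -0.0, -0.8]
width: 0.0137
```

>>> send_rows(
  deltas=[
    {"dp": [0,0,-0.003],"rotation": [0,0,0]},
    {"dp": [0,0,-0.005],"rotation": [0,0,0]},
    {"dp": [0,0,-0.005],"rotation": [0,0,0]},
  ],
)

```text
clock: 31.82
position: [0.3944, 0.3564, 0.1259]
ee_rot: [0.0, -0.545, 0.839, 0.0]
contact_force: [-1.2, -0.8, 3.4]
width: 0.0137
```

>>> send_rows(
  deltas=[
    {"dp": [0,0,-0.003],"rotation": [0,0,0]},
    {"dp": [0,0,-0.004],"rotation": [0,0,0]},
    {"dp": [0,0,-0.004],"rotation": [0,0,0]},
  ],
)

```text
clock: 32.07
position: [0.3944, 0.3564, 0.1259]
ee_rot: [0.0, -0.545, 0.839, 0.0]
contact_force: [-2.4, -1.4, 7.4]
width: 0.0137
```

>>> send_rows(
  deltas=[
    {"dp": [0,0,0],"rotation": [0,0,0]},
    {"dp": [0,0,0],"rotation": [0,0,0]},
    {"dp": [0,0,0],"rotation": [0,0,0]},
    {"dp": [0,0,0],"rotation": [0,0,0]},
    {"dp": [0,0,0],"rotation": [0,0,0]},
    {"dp": [0,0,0],"rotation": [0,0,0]},
    {"dp": [0,0,0],"rotation": [0,0,0]},
  ],
  fingers=-0.2,
)

```text
clock: 32.65
position: [0.3944, 0.3564, 0.1248]
ee_rot: [-0.0, -0.545, 0.839, 0.0]
contact_force: [0.8, 0.2, -0.3]
width: 0.0513
```

>>> send_rows(
  deltas=[
    {"dp": [0,0,0.2],"rotation": [0,0,0]},
    {"dp": [0,0,0.5],"rotation": [0,0,0]},
    {"dp": [0,0,0.8],"rotation": [0,0,0]},
    {"dp": [0,0,1],"rotation": [0,0,0]},
    {"dp": [0,0,1],"rotation": [0,0,0]},
  ],
)

```text
clock: 33.07
position: [0.397, 0.3583, 0.2508]
ee_rot: [0.006, -0.545, 0.839, 0.0]
contact_force: [0.6, 0.8, -0.6]
width: 0.0514
```

>>> send_rows(
  deltas=[
    {"dp": [-0.1,-0.2,0],"rotation": [0,0,-0.25]},
    {"dp": [-0.1,-0.4,0],"rotation": [0,0,-0.5]},
    {"dp": [-0.1,-0.6,0],"rotation": [0,0,-0.75]},
    {"dp": [-0.1,-0.84,0],"rotation": [0,0,-0.98]},
    {"dp": [-0.1,-0.84,0],"rotation": [0,0,-0.98]},
  ],
)

```text
clock: 33.48
position: [0.3811, 0.2515, 0.2442]
ee_rot: [-0.001, -0.322, 0.947, -0.002]
contact_force: [-0.0, 0.5, -0.3]
width: 0.051
```

>>> send_rows(
  deltas=[
    {"dp": [-0.078,-0.2,0],"rotation": [0,0,-0.25]},
    {"dp": [-0.078,-0.4,0],"rotation": [0,0,-0.5]},
    {"dp": [-0.078,-0.6,0],"rotation": [0,0,-0.75]},
    {"dp": [-0.078,-0.84,0],"rotation": [0,0,-0.98]},
  ],
)

```text
clock: 33.82
position: [0.3727, 0.1545, 0.2445]
ee_rot: [-0.0, -0.084, 0.996, 0.0]
contact_force: [0.7, -0.5, 0.5]
width: 0.051
```

>>> send_rows(
  deltas=[
    {"dp": [0,-0.2,0],"rotation": [0,0,-0.25]},
    {"dp": [0,-0.4,0],"rotation": [0,0,-0.5]},
    {"dp": [0,-0.6,0],"rotation": [0,0,-0.75]},
    {"dp": [0,-0.84,0],"rotation": [0,0,-0.98]},
  ],
)

```text
clock: 34.15
position: [0.3728, 0.0536, 0.2445]
ee_rot: [-0.0, 0.16, 0.987, 0.0]
contact_force: [0.2, 0.1, 0.7]
width: 0.0516
```

>>> send_rows(
  deltas=[
    {"dp": [0,-0.2,0],"rotation": [0,0,-0.25]},
    {"dp": [0,-0.4,0],"rotation": [0,0,-0.5]},
    {"dp": [0,-0.6,0],"rotation": [0,0,-0.75]},
    {"dp": [0,-0.84,0],"rotation": [0,0,-0.98]},
  ],
)

```text
clock: 34.48
position: [0.3727, -0.0472, 0.2445]
ee_rot: [-0.0, 0.395, 0.919, 0.0]
contact_force: [0.3, -0.4, 0.5]
width: 0.0514
```

```bash
python3 look.py k lid_square,.3734,-.3478,.838,0 lid_oblong,.395,.356,1.15,.091 dish_square,.4954,.311,1.15,.045
```

```text
lid_square [ 0.3722 -0.3464  0.8448] c0.061 [ 0.3736 -0.3489  0.8439] c0.088
lid_oblong [0.4014 0.3555 1.1723] c0.824 [0.4222 0.3205 1.5626] c4.979
dish_square [0.494  0.3131 1.1539] c0.542 [0.494  0.3059 1.0222] c2.518
34.58 [ 0.3734 -0.0499  0.2446] [ 0.     0.395  0.918 -0.001] [ 0.3  0.4 -0.3] 0.0511 [-0.32 -0.03  1.88 -0.    1.29 -1.07]
```

View pics/k_t.png

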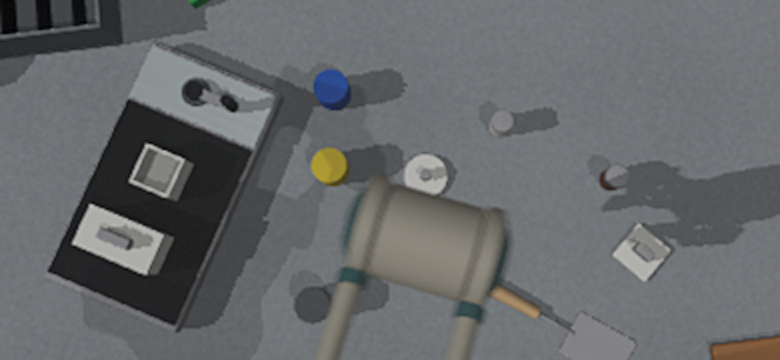

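View pics/k_s.png

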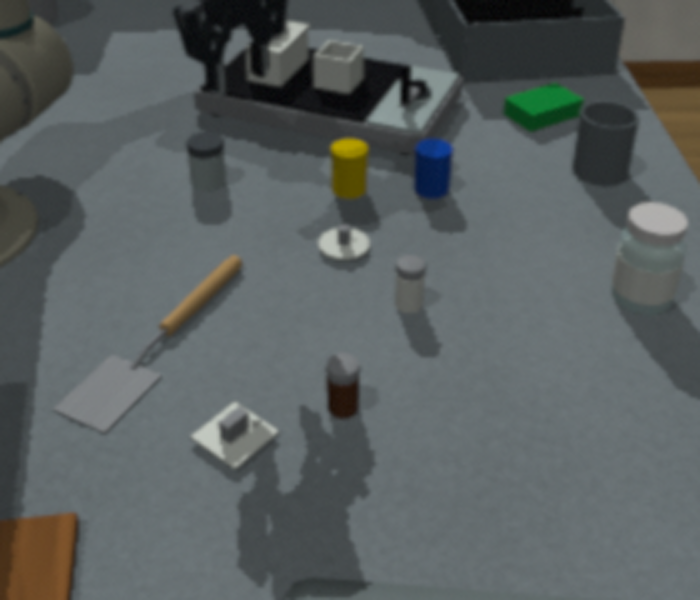

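>>> send_rows(
  deltas=[
    {"dp": [0,-0.2,0],"rotation": [0,0,-0.25]},
    {"dp": [0,-0.4,0],"rotation": [0,0,-0.5]},
    {"dp": [0,-0.6,0],"rotation": [0,0,-0.75]},
    {"dp": [0,-0.84,0],"rotation": [0,0,-0.995]},
  ],
)

```text
clock: 34.92
position: [0.373, -0.1471, 0.2446]
ee_rot: [-0.0, 0.608, 0.794, 0.001]
contact_force: [0.1, 0.0, -0.3]
width: 0.0512
```

>>> send_rows(
  deltas=[
    {"dp": [0,-0.2,0],"rotation": [0,0,-0.25]},
    {"dp": [0,-0.4,0],"rotation": [0,0,-0.5]},
    {"dp": [0,-0.6,0],"rotation": [0,0,-0.75]},
    {"dp": [0,-0.84,0],"rotation": [0,0,-0.995]},
  ],
)

```text
clock: 35.25
position: [0.3732, -0.248, 0.2445]
ee_rot: [-0.001, 0.785, 0.619, 0.001]
contact_force: [0.7, 0.1, 0.2]
width: 0.0514
```

>>> send_rows(
  deltas=[
    {"dp": [0,-0.2,0],"rotation": [0,0,-0.25]},
    {"dp": [0,-0.4,-0.1],"rotation": [0,0,-0.5]},
    {"dp": [0,-0.6,-0.3],"rotation": [0,0,-0.75]},
    {"dp": [0,-0.827,-0.6],"rotation": [0,0,-0.995]},
    {"dp": [0,-0.827,-0.9],"rotation": [0,0,-0.995]},
    {"dp": [0,-0.827,-1],"rotation": [0,0,-0.995]},
    {"dp": [0,-0.827,-1],"rotation": [0,0,-0.995]},
  ],
)

```text
clock: 35.83
position: [0.3715, -0.3449, 0.1206]
ee_rot: [-0.005, 0.913, 0.409, -0.001]
contact_force: [0.0, 0.5, 0.7]
width: 0.0511
```

```bash
python3 look.py l lid_square,.3734,-.3478,.838,0 lid_oblong,.395,.356,1.15,.091 dish_square,.4954,.311,1.15,.045
```

```text
lid_square [ 0.3708 -0.3818  1.6387] c3.937 [ 0.374  -0.3493  0.845 ] c0.132
lid_oblong [0.4014 0.3546 1.1602] c0.741 [0.4276 0.4366 0.4663] c4.737
dish_square [0.4944 0.3135 1.1457] c0.522 [0.4943 0.3066 0.9612] c2.456
35.93 [ 0.3735 -0.3471  0.1246] [-0.001  0.913  0.409  0.   ] [ 0.1  1.1 -0.1] 0.0511 [-0.89  0.29  1.83  0.    1.02 -0.16]
```

View pics/l_s.png

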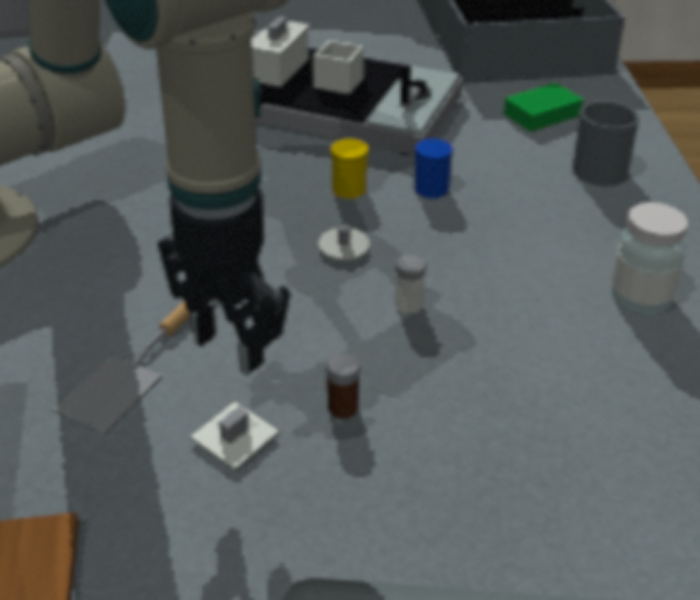

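>>> send_rows(
  deltas=[
    {"dp": [0,0,-0.2],"rotation": [0,0,0]},
    {"dp": [0,0,-0.45],"rotation": [0,0,0]},
    {"dp": [0,0,-0.65],"rotation": [0,0,0]},
    {"dp": [0,0,-0.73],"rotation": [0,0,0]},
    {"dp": [0,0,-0.752],"rotation": [0,0,0]},
    {"dp": [0,0,-0.752],"rotation": [0,0,0]},
    {"dp": [0,0,-0.752],"rotation": [0,0,0]},
  ],
)

```text
clock: 36.52
position: [0.3742, -0.3487, 0.0363]
ee_rot: [0.002, 0.913, 0.409, 0.0]
contact_force: [-0.1, -0.4, -0.2]
width: 0.0511
```

>>> send_rows(
  deltas=[
    {"dp": [0,0,0],"rotation": [0,0,0]},
    {"dp": [0,0,0],"rotation": [0,0,0]},
    {"dp": [0,0,0],"rotation": [0,0,0]},
    {"dp": [0,0,0],"rotation": [0,0,0]},
    {"dp": [0,0,0],"rotation": [0,0,0]},
    {"dp": [0,0,0],"rotation": [0,0,0]},
    {"dp": [0,0,0],"rotation": [0,0,0]},
    {"dp": [0,0,0],"rotation": [0,0,0]},
    {"dp": [0,0,0],"rotation": [0,0,0]},
    {"dp": [0,0,0],"rotation": [0,0,0]},
  ],
  fingers=1,
  grip_force=20,
)

```text
clock: 37.35
position: [0.3735, -0.3482, 0.0357]
ee_rot: [0.001, 0.913, 0.408, 0.0]
contact_force: [-0.6, 0.3, 6.8]
width: 0.0134
```

>>> send_rows(
  deltas=[
    {"dp": [0,0,0.1],"rotation": [0,0,0]},
    {"dp": [0,0,0.3],"rotation": [0,0,0]},
    {"dp": [0,0,0.55],"rotation": [0,0,0]},
    {"dp": [0,0,0.8],"rotation": [0,0,0]},
    {"dp": [0,0.1,1],"rotation": [0,0,0]},
    {"dp": [0,0.3,1],"rotation": [0,0,0]},
    {"dp": [0,0.55,1],"rotation": [0,0,0]},
    {"dp": [0,0.8,1],"rotation": [0,0,0.1]},
    {"dp": [0,1,1],"rotation": [0,0,0.2]},
  ],
)

```text
clock: 38.1
position: [0.3722, -0.2255, 0.1547]
ee_rot: [-0.001, 0.891, 0.454, 0.0]
contact_force: [0.2, 1.2, -1.1]
width: 0.0132
```

>>> send_rows(
  deltas=[
    {"dp": [0.05,0.25,0.1],"rotation": [0,0,0.1]},
    {"dp": [0.1,0.5,0.2],"rotation": [0,0,0.2]},
    {"dp": [0.15,0.75,0.2],"rotation": [0,0,0.3]},
    {"dp": [0.2,1,0.2],"rotation": [0,0,0.42]},
  ],
)

```text
clock: 38.43
position: [0.3973, -0.1065, 0.1795]
ee_rot: [0.001, 0.838, 0.545, 0.001]
contact_force: [0.9, -0.3, -1.1]
width: 0.0138
```

>>> send_rows(
  deltas=[
    {"dp": [0.05,0.25,0],"rotation": [0,0,0]},
    {"dp": [0.1,0.5,0],"rotation": [0,0,0]},
    {"dp": [0.2,0.75,0],"rotation": [0,0,0]},
    {"dp": [0.3,1,0],"rotation": [0,0,0]},
  ],
)

```text
clock: 38.77
position: [0.4326, 0.0139, 0.1788]
ee_rot: [0.0, 0.839, 0.544, -0.0]
contact_force: [0.5, -0.3, -0.7]
width: 0.0137
```

>>> send_rows(
  deltas=[
    {"dp": [0.1,0.25,0],"rotation": [0,0,0]},
    {"dp": [0.2,0.5,0],"rotation": [0,0,0]},
    {"dp": [0.3,0.75,0],"rotation": [0,0,0]},
    {"dp": [0.318,1,0],"rotation": [0,0,0]},
  ],
)

```text
clock: 39.1
position: [0.473, 0.134, 0.1787]
ee_rot: [0.001, 0.839, 0.544, 0.001]
contact_force: [0.9, -0.8, -0.9]
width: 0.0134
```

>>> send_rows(
  deltas=[
    {"dp": [0.05,0.25,0],"rotation": [0,0,0]},
    {"dp": [0.1,0.5,0],"rotation": [0,0,0]},
    {"dp": [0.15,0.75,0],"rotation": [0,0,0]},
    {"dp": [0.2,1,0],"rotation": [0,0,0]},
  ],
)

```text
clock: 39.43
position: [0.4949, 0.2538, 0.1785]
ee_rot: [0.0, 0.839, 0.544, -0.0]
contact_force: [-0.2, -0.1, 0.1]
width: 0.0134
```

>>> send_rows(
  deltas=[
    {"dp": [0,0.2,0],"rotation": [0,0,0]},
    {"dp": [0,0.35,0],"rotation": [0,0,0]},
    {"dp": [0,0.45,0],"rotation": [0,0,0]},
    {"dp": [0,0.49,0],"rotation": [0,0,0]},
    {"dp": [0,0.49,0],"rotation": [0,0,0]},
    {"dp": [0,0.49,0],"rotation": [0,0,0]},
  ],
)

```text
clock: 39.93
position: [0.4949, 0.3103, 0.1785]
ee_rot: [0.0, 0.839, 0.544, -0.001]
contact_force: [0.0, -0.3, -0.7]
width: 0.0134
```

```bash
python3 look.py m lid_square,.4954,.311,1.15,.144
python3 - <<'E'
import cv2
a=cv2.imread("pics/m_s.png")[0:130,150:500];cv2.imwrite("pics/m_sz.png",cv2.resize(a,None,fx=2.2,fy=2.2))
E
```

```text
lid_square [0.5343 0.3087 0.3541] c4.64 [0.4962 0.3084 1.1662] c2.095
40.03 [0.4951 0.3099 0.1787] [ 0.     0.839  0.544 -0.   ] [-0.4  0.3 -0.3] 0.0137 [ 0.44  0.34  1.6  -0.    1.21  0.86]
```

View pics/m_sz.png

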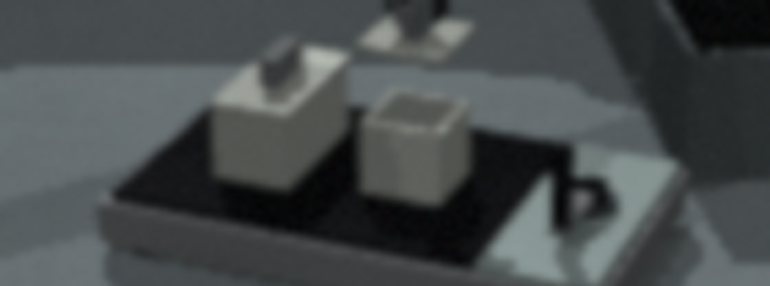

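View pics/m_t.png

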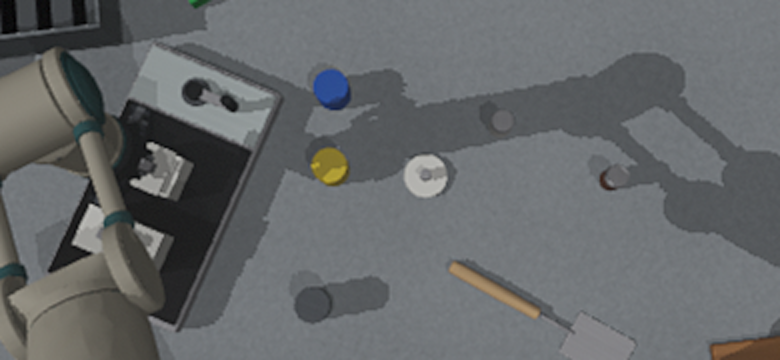

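>>> send_rows(
  deltas=[
    {"dp": [0,0.005,-0.1],"rotation": [0,0,0]},
    {"dp": [0,0.005,-0.2],"rotation": [0,0,0]},
    {"dp": [0,0.005,-0.28],"rotation": [0,0,0]},
    {"dp": [0,0.005,-0.33],"rotation": [0,0,0]},
    {"dp": [0,0.005,-0.36],"rotation": [0,0,0]},
    {"dp": [0,0.005,-0.36],"rotation": [0,0,0]},
    {"dp": [0,0.005,-0.36],"rotation": [0,0,0]},
  ],
)

```text
clock: 40.62
position: [0.4954, 0.3116, 0.1356]
ee_rot: [0.0, 0.839, 0.544, 0.0]
contact_force: [0.3, -0.6, -1.2]
width: 0.0136
```

```bash
python3 look.py n lid_square,.4954,.311,1.15,.101
python3 - <<'E'
import cv2
a=cv2.imread("pics/n_s.png")[0:130,150:500];cv2.imwrite("pics/n_sz.png",cv2.resize(a,None,fx=2.2,fy=2.2))
E
```

```text
lid_square [0.5365 0.3081 0.3702] c4.604 [0.4829 0.2653 2.1823] c2.916
40.72 [0.4956 0.3119 0.1361] [0.    0.839 0.544 0.001] [ 0.2 -0.5 -1.3] 0.0132 [ 0.44  0.37  1.66 -0.    1.11  0.86]
```

View pics/n_sz.png

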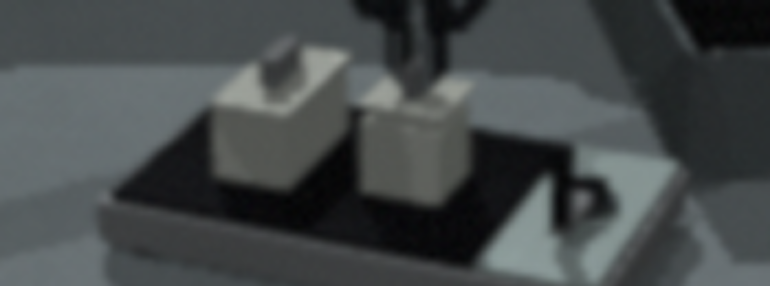

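Aligned over the square dish. I'll insert it now.

>>> send_rows(
  deltas=[
    {"dp": [0,0,-0.01],"rotation": [0,0,0]},
    {"dp": [0,0,-0.02],"rotation": [0,0,0]},
    {"dp": [0,0,-0.03],"rotation": [0,0,0]},
    {"dp": [0,0,-0.035],"rotation": [0,0,0]},
    {"dp": [0,0,-0.035],"rotation": [0,0,0]},
  ],
)

```text
clock: 41.13
position: [0.495, 0.3117, 0.1311]
ee_rot: [0.0, 0.839, 0.544, -0.0]
contact_force: [-0.5, 0.1, -1.3]
width: 0.0136
```

>>> send_rows(
  deltas=[
    {"dp": [0,0,-0.008],"rotation": [0,0,0]},
    {"dp": [0,0,-0.015],"rotation": [0,0,0]},
    {"dp": [0,0,-0.022],"rotation": [0,0,0]},
    {"dp": [0,0,-0.03],"rotation": [0,0,0]},
    {"dp": [0,0,-0.03],"rotation": [0,0,0]},
  ],
)

```text
clock: 41.55
position: [0.495, 0.3117, 0.1275]
ee_rot: [-0.0, 0.839, 0.544, -0.0]
contact_force: [-0.1, -0.5, -0.0]
width: 0.0132
```

>>> send_rows(
  deltas=[
    {"dp": [0,0,-0.003],"rotation": [0,0,0]},
    {"dp": [0,0,-0.006],"rotation": [0,0,0]},
    {"dp": [0,0,-0.008],"rotation": [0,0,0]},
    {"dp": [0,0,-0.008],"rotation": [0,0,0]},
  ],
)

```text
clock: 41.88
position: [0.4952, 0.3118, 0.1268]
ee_rot: [0.0, 0.839, 0.544, 0.0]
contact_force: [0.4, -0.4, -0.3]
width: 0.013
```

>>> send_rows(
  deltas=[
    {"dp": [0,0,-0.003],"rotation": [0,0,0]},
    {"dp": [0,0,-0.005],"rotation": [0,0,0]},
    {"dp": [0,0,-0.005],"rotation": [0,0,0]},
  ],
)

```text
clock: 42.13
position: [0.4952, 0.3118, 0.1267]
ee_rot: [0.0, 0.839, 0.544, 0.0]
contact_force: [-0.6, -1.0, 4.7]
width: 0.0137
```

>>> send_rows(
  deltas=[
    {"dp": [0,0,0],"rotation": [0,0,0]},
    {"dp": [0,0,0],"rotation": [0,0,0]},
    {"dp": [0,0,0],"rotation": [0,0,0]},
    {"dp": [0,0,0],"rotation": [0,0,0]},
    {"dp": [0,0,0],"rotation": [0,0,0]},
    {"dp": [0,0,0],"rotation": [0,0,0]},
  ],
  fingers=0,
)

```text
clock: 42.63
position: [0.4952, 0.3117, 0.126]
ee_rot: [0.0, 0.839, 0.544, -0.0]
contact_force: [0.6, 0.3, -0.3]
width: 0.0426
```

>>> send_rows(
  deltas=[
    {"dp": [0,0,0.1],"rotation": [0,0,0]},
    {"dp": [0,0,0.3],"rotation": [0,0,0]},
    {"dp": [0,0,0.5],"rotation": [0,0,0]},
    {"dp": [0,0,0.7],"rotation": [0,0,0]},
    {"dp": [0,0,0.9],"rotation": [0,0,0]},
    {"dp": [0,0,1],"rotation": [0,0,0]},
  ],
)

```text
clock: 43.13
position: [0.4963, 0.3123, 0.2494]
ee_rot: [0.0, 0.839, 0.544, 0.002]
contact_force: [1.5, 1.1, -0.6]
width: 0.0426
```

>>> send_rows(
  deltas=[
    {"dp": [0,-0.3,0],"rotation": [0,0,0]},
    {"dp": [0,-0.6,0],"rotation": [0,0,0]},
    {"dp": [0,-0.9,0],"rotation": [0,0,0]},
    {"dp": [0,-1,0],"rotation": [0,0,0]},
  ],
)

```text
clock: 43.47
position: [0.4946, 0.1879, 0.2462]
ee_rot: [0.001, 0.839, 0.544, -0.001]
contact_force: [-0.5, -0.1, -0.5]
width: 0.0427
```

>>> send_rows(
  deltas=[
    {"dp": [0,-0.3,0],"rotation": [0,0,0]},
    {"dp": [0,-0.6,0],"rotation": [0,0,0]},
    {"dp": [0,-0.9,0],"rotation": [0,0,0]},
    {"dp": [0,-1,0],"rotation": [0,0,0]},
  ],
)

```text
clock: 43.8
position: [0.495, 0.0681, 0.2462]
ee_rot: [0.001, 0.84, 0.543, -0.001]
contact_force: [0.2, 0.8, -0.1]
width: 0.0428
```

```bash
python3 look.py o
cat > assy.py <<'E'
from fit import *
# joint fit of dish+lid on glass
def both(n):
    M["as_"+n]=[ [[a,b,c] for a,b,c in prt] for prt in M["dish_"+n]]+[[[a,b,c+.046] for a,b,c in q] for q in M["lid_"+n][1:]]
    M["ag_"+n]=[[[a,b,c+.046] for a,b,c in M["lid_"+n][2]]]
    M["af_"+n]=[[[a,b,c+.046] for a,b,c in M["lid_"+n][1]]]
    LAYERS["as_"+n]=["as_"+n,"af_"+n,"ag_"+n]
if __name__=="__main__":
    T=cam("top");S_=cam("side")
    for n,g in (("oblong",(.400,.354,1.15)),("square",(.495,.311,1.15))):
        both(n)
        for p,l in((T,"top"),(S_,"side")):
            for k in("chr","lum"):
                v,c=fit([p],"as_"+n,g,.045,k);print(n,l,k,np.round(v,4),round(c,3))
    for p,nm,c in((T,"ot",(slice(150,300),slice(130,260))),(S_,"os",(slice(130,200),slice(245,385)))):
        save(cv2.resize(p["color"][c],None,fx=4 if nm=="ot" else 5.5,fy=4 if nm=="ot" else 5.5,interpolation=cv2.INTER_CUBIC),nm+".png")
    w=cloud(T)
    for (x,y) in((.40,.354),(.495,.311)):
        m=(np.hypot(w[...,0]-x,w[...,1]-y)<.03)&(w[...,2]>.085);z=w[m][:,2]
        print("heights",np.percentile(z[z<.11],[10,50,90]),np.percentile(z,97))
E
python3 assy.py
```

```text
43.9 [0.4953 0.0701 0.2462] [0.    0.84  0.543 0.   ] [-0.6  0.2 -0.1] 0.0426 [0.   0.17 1.66 0.   1.31 0.42]
oblong top chr [0.4034 0.3614 1.1605] 0.703
oblong top lum [0.4042 0.3621 1.1538] 2.36
oblong side chr [0.4045 0.3531 1.1371] 1.676
oblong side lum [0.4053 0.3658 1.1472] 6.838
square top chr [0.4944 0.3129 1.165 ] 0.653
square top lum [0.4949 0.3132 1.1519] 1.206
square side chr [0.4944 0.3062 1.0537] 2.172
square side lum [0.4964 0.32   1.1147] 6.371
heights [0.09713473 0.10083156 0.10478908] 0.12516695703860775
heights [0.09721954 0.10069613 0.10384959] 0.12370957076146372
```

View pics/ot.png

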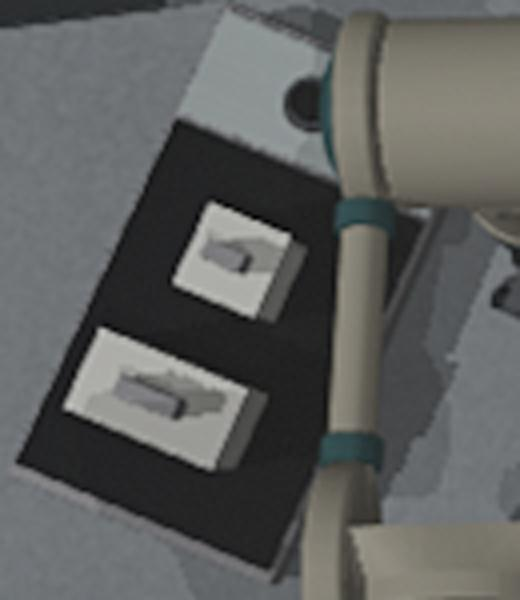

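View pics/os.png

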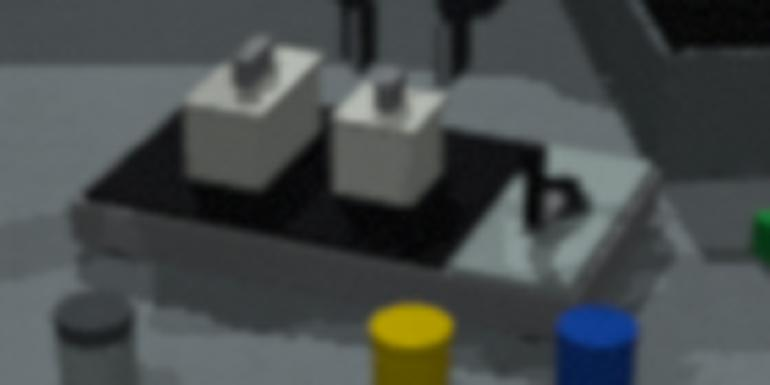

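Run:
```python
from fit import *
th=1.151;c,s=np.cos(th),np.sin(th)
for n in("top","side"):
    w=np.load(n+"0.npy");d=w[...,:2]-[.4452,.3335]
    X=d@[c,s];Y=d@[-s,c]
    for z0,z1 in((.1,.13),(.085,.13),(.054,.085)):
        m=(Y<-.135)&(Y>-.22)&(np.abs(X)<.1)&(w[...,2]>z0)&(w[...,2]<z1)
        if m.sum(): print(n,z0,m.sum(),"warmer xy",np.median(X[m]),np.median(Y[m]),"range",np.percentile(X[m],[5,95]),np.percentile(Y[m],[5,95]),"z",np.percentile(w[m][:,2],[10,50,90]))
T=cam("top");im=cv2.imread("pics/top0.png")
cv2.imwrite("pics/lev.png",cv2.resize(im[155:200,190:250],(780,585),interpolation=cv2.INTER_CUBIC))
```

```text
top 0.1 34 warmer xy -0.05046674985839968 -0.17435987388809066 range [-0.05704483 -0.04438396] [-0.18051707 -0.16843244] z [0.10752879 0.11441165 0.11812015]
top 0.085 42 warmer xy -0.05213031947444393 -0.17383892650470367 range [-0.05727101 -0.04475378] [-0.18036347 -0.16812074] z [0.09678189 0.1138158  0.11795552]
top 0.054 147 warmer xy -0.0013370148233980115 -0.17428843586324755 range [-0.05549107  0.01876668] [-0.18587932 -0.16508455] z [0.05677061 0.06130889 0.06602404]
side 0.1 26 warmer xy -0.055165413310214795 -0.1789136491845962 range [-0.05930208 -0.05007877] [-0.18484172 -0.17039846] z [0.10354908 0.11033771 0.11609631]
side 0.085 45 warmer xy -0.05456203213558944 -0.17910519402224415 range [-0.05949808 -0.04817132] [-0.18488874 -0.17039098] z [0.08868633 0.10454981 0.11485354]
side 0.054 71 warmer xy -0.03557237895522343 -0.1804621702533582 range [-0.05800809  0.01176529] [-0.18708712 -0.17179398] z [0.05655692 0.06186373 0.07915477]
```

View pics/lev.png

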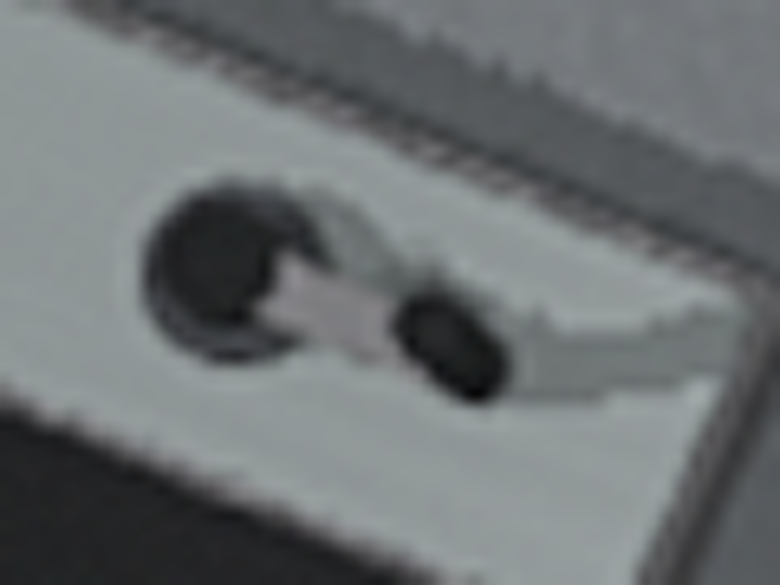

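>>> send_rows(
  deltas=[
    {"dp": [0.1,0.3,0],"rotation": [0,0,0]},
    {"dp": [0.2,0.6,0],"rotation": [0,0,0]},
    {"dp": [0.3,0.8,0],"rotation": [0,0,0]},
    {"dp": [0.4,1,0],"rotation": [0,0,0]},
    {"dp": [0.472,1,0],"rotation": [0,0,0]},
    {"dp": [0.472,1,0],"rotation": [0,0,0]},
  ],
  fingers=1,
  grip_force=20,
)

```text
clock: 44.55
position: [0.553, 0.1944, 0.2455]
ee_rot: [0.0, 0.838, 0.546, 0.0]
contact_force: [-0.0, 0.6, -0.0]
width: 0.0
```

>>> send_rows(
  deltas=[
    {"dp": [0,0.3,0],"rotation": [0,0,0]},
    {"dp": [0,0.3,-0.2],"rotation": [0,0,0]},
    {"dp": [0,0.3,-0.5],"rotation": [0,0,0]},
    {"dp": [0,0.3,-0.6],"rotation": [0,0,0]},
    {"dp": [0,0.3,-0.6],"rotation": [0,0,0]},
    {"dp": [0,0.3,-0.6],"rotation": [0,0,0]},
  ],
)

```text
clock: 45.05
position: [0.551, 0.2274, 0.1738]
ee_rot: [-0.0, 0.839, 0.544, -0.001]
contact_force: [0.2, -0.3, 1.6]
width: 0.0
```

```bash
python3 look.py p
python3 - <<'E'
import cv2
a=cv2.imread("pics/p_s.png")[0:150,150:500];cv2.imwrite("pics/p_sz.png",cv2.resize(a,None,fx=2.2,fy=2.2))
E
```

```text
45.15 [0.5526 0.2278 0.1757] [0.    0.839 0.544 0.001] [ 0.7  0.  -0.2] 0.0002 [ 0.27  0.36  1.58 -0.    1.21  0.69]
```

View pics/p_sz.png

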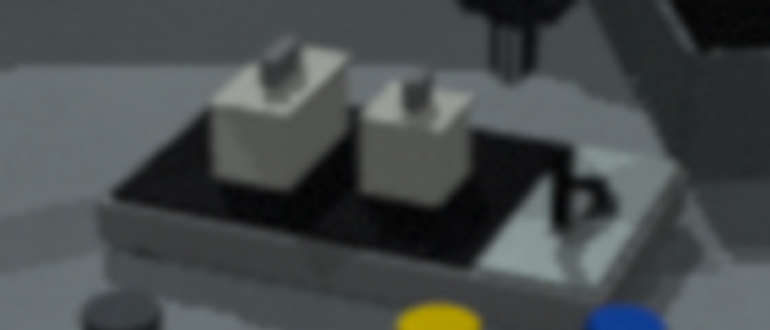

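View pics/p_t.png

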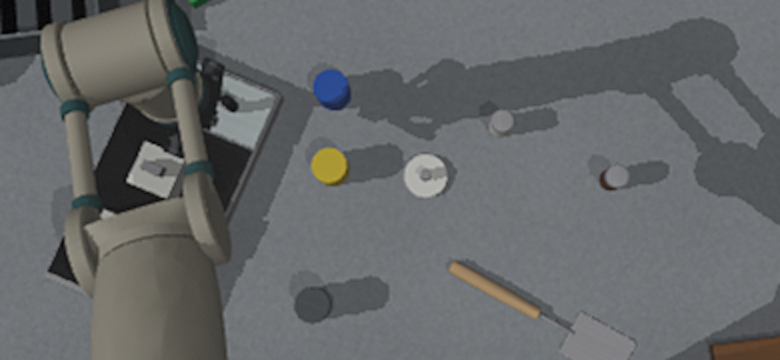

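>>> send_rows(
  deltas=[
    {"dp": [0,0,-0.2],"rotation": [0,0,0]},
    {"dp": [0,0,-0.4],"rotation": [0,0,0]},
    {"dp": [0,0,-0.55],"rotation": [0,0,0]},
    {"dp": [0,0,-0.6],"rotation": [0,0,0]},
    {"dp": [0,0,-0.6],"rotation": [0,0,0]},
    {"dp": [0,0,-0.6],"rotation": [0,0,0]},
  ],
)

```text
clock: 45.65
position: [0.5529, 0.2279, 0.1035]
ee_rot: [0.0, 0.839, 0.544, 0.001]
contact_force: [0.6, -0.2, 0.4]
width: 0.0002
```

>>> send_rows(
  deltas=[
    {"dp": [0.023,-0.01,0],"rotation": [0,0,0]},
    {"dp": [0.046,-0.02,0],"rotation": [0,0,0]},
    {"dp": [0.069,-0.031,0],"rotation": [0,0,0]},
    {"dp": [0.076,-0.034,0],"rotation": [0,0,0]},
    {"dp": [0.076,-0.034,0],"rotation": [0,0,0]},
  ],
)

```text
clock: 46.07
position: [0.5616, 0.2236, 0.1026]
ee_rot: [0.0, 0.839, 0.544, 0.001]
contact_force: [0.3, 0.0, -0.0]
width: 0.0001
```

```bash
python3 - <<'E'
import numpy as np
th=1.151;piv=np.array([.6088,.2683])
for d in(.022,.018):
    p0=None
    for f in np.arange(0,1.301,.12):
        a=th+f;u=-np.array([np.cos(a),np.sin(a)]);t=np.array([np.sin(a),-np.cos(a)])
        p=piv+.06*u-d*t
        if p0 is None:p0=p
        print(d,round(f,2),np.round(p,4),"share",np.round((p-p0)/.12,3),"rot",round(f/.5,2))
E
python3 look.py q
python3 - <<'E'
import cv2
a=cv2.imread("pics/q_s.png")[0:150,150:500];cv2.imwrite("pics/q_sz.png",cv2.resize(a,None,fx=2.2,fy=2.2))
E
```

```text
0.022 0.0 [0.5643 0.2225] share [0. 0.] rot 0.0
0.022 0.12 [0.5701 0.2175] share [ 0.048 -0.042] rot 0.24
0.022 0.24 [0.5764 0.2132] share [ 0.101 -0.077] rot 0.48
0.022 0.36 [0.5833 0.2097] share [ 0.158 -0.106] rot 0.72
0.022 0.48 [0.5904 0.2071] share [ 0.218 -0.128] rot 0.96
0.022 0.6 [0.5979 0.2053] share [ 0.28  -0.143] rot 1.2
0.022 0.72 [0.6055 0.2045] share [ 0.344 -0.15 ] rot 1.44
0.022 0.84 [0.6132 0.2045] share [ 0.408 -0.149] rot 1.68
0.022 0.96 [0.6208 0.2055] share [ 0.471 -0.141] rot 1.92
0.022 1.08 [0.6282 0.2074] share [ 0.533 -0.126] rot 2.16
0.022 1.2 [0.6354 0.2102] share [ 0.593 -0.102] rot 2.4
0.018 0.0 [0.5679 0.2208] share [0. 0.] rot 0.0
0.018 0.12 [0.5739 0.2163] share [ 0.05  -0.038] rot 0.24
0.018 0.24 [0.5804 0.2125] share [ 0.104 -0.07 ] rot 0.48
0.018 0.36 [0.5872 0.2095] share [ 0.161 -0.095] rot 0.72
0.018 0.48 [0.5944 0.2073] share [ 0.221 -0.113] rot 0.96
0.018 0.6 [0.6018 0.206 ] share [ 0.283 -0.123] rot 1.2
0.018 0.72 [0.6093 0.2057] share [ 0.345 -0.127] rot 1.44
0.018 0.84 [0.6168 0.2062] share [ 0.408 -0.122] rot 1.68
0.018 0.96 [0.6242 0.2076] share [ 0.469 -0.11 ] rot 1.92
0.018 1.08 [0.6314 0.2099] share [ 0.529 -0.091] rot 2.16
0.018 1.2 [0.6382 0.213 ] share [ 0.586 -0.065] rot 2.4
46.17 [0.561  0.2236 0.1022] [0.    0.839 0.544 0.   ] [ 0.6 -0.5  0.1] -0.0001 [0.26 0.43 1.66 0.   1.05 0.68]
```

View pics/q_sz.png

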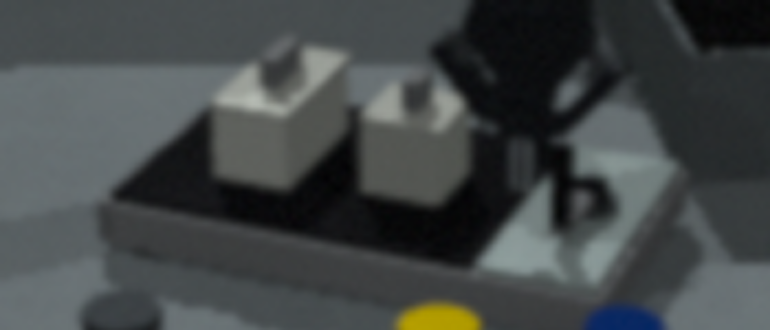

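>>> send_rows(
  deltas=[
    {"dp": [0.015,-0.007,0],"rotation": [0,0,0]},
    {"dp": [0.03,-0.014,0],"rotation": [0,0,0]},
    {"dp": [0.03,-0.014,0],"rotation": [0,0,0]},
  ],
)

```text
clock: 46.42
position: [0.5642, 0.2219, 0.102]
ee_rot: [-0.0, 0.839, 0.544, -0.0]
contact_force: [-1.9, -0.0, 1.2]
width: 0.0001
```

>>> send_rows(
  deltas=[
    {"dp": [0.015,-0.007,0],"rotation": [0,0,0]},
    {"dp": [0.03,-0.014,0],"rotation": [0,0,0]},
    {"dp": [0.03,-0.014,0],"rotation": [0,0,0]},
  ],
)

```text
clock: 46.67
position: [0.5681, 0.22, 0.102]
ee_rot: [0.0, 0.839, 0.544, -0.0]
contact_force: [-1.6, -0.6, 0.7]
width: 0.0002
```

>>> send_rows(
  deltas=[
    {"dp": [0.015,-0.007,0],"rotation": [0,0,0]},
    {"dp": [0.03,-0.014,0],"rotation": [0,0,0]},
    {"dp": [0.03,-0.014,0],"rotation": [0,0,0]},
  ],
)

```text
clock: 46.92
position: [0.572, 0.2184, 0.102]
ee_rot: [0.0, 0.839, 0.544, -0.0]
contact_force: [-2.2, -0.2, 0.1]
width: 0.0001
```

>>> send_rows(
  deltas=[
    {"dp": [0.01,-0.02,0],"rotation": [0,0,0.24]},
    {"dp": [0.036,-0.045,0],"rotation": [0,0,0.48]},
    {"dp": [0.093,-0.074,0],"rotation": [0,0,0.72]},
    {"dp": [0.153,-0.096,0],"rotation": [0,0,0.96]},
    {"dp": [0.153,-0.096,0],"rotation": [0,0,0.96]},
  ],
)

```text
clock: 47.33
position: [0.5911, 0.2071, 0.1019]
ee_rot: [0.0, 0.685, 0.729, 0.001]
contact_force: [-1.8, 0.3, 0.8]
width: 0.0001
```

>>> send_rows(
  deltas=[
    {"dp": [0.062,-0.015,0],"rotation": [0,0,0.24]},
    {"dp": [0.126,-0.022,0],"rotation": [0,0,0.48]},
    {"dp": [0.19,-0.021,0],"rotation": [0,0,0.72]},
    {"dp": [0.253,-0.013,0],"rotation": [0,0,0.96]},
    {"dp": [0.253,-0.013,0],"rotation": [0,0,0.96]},
  ],
)

```text
clock: 47.75
position: [0.6208, 0.2054, 0.1018]
ee_rot: [-0.0, 0.493, 0.87, -0.0]
contact_force: [-3.2, -1.0, 1.4]
width: -0.0
```

```bash
python3 look.py r
python3 - <<'E'
import cv2
a=cv2.imread("pics/r_s.png")[0:150,150:500];cv2.imwrite("pics/r_sz.png",cv2.resize(a,None,fx=2.2,fy=2.2))
E
```

```text
47.85 [0.6198 0.2051 0.1019] [-0.     0.495  0.869 -0.001] [-2.9 -1.3  1.1] 0.0002 [ 0.21  0.5   1.54 -0.    1.11 -0.32]
```

View pics/r_sz.png

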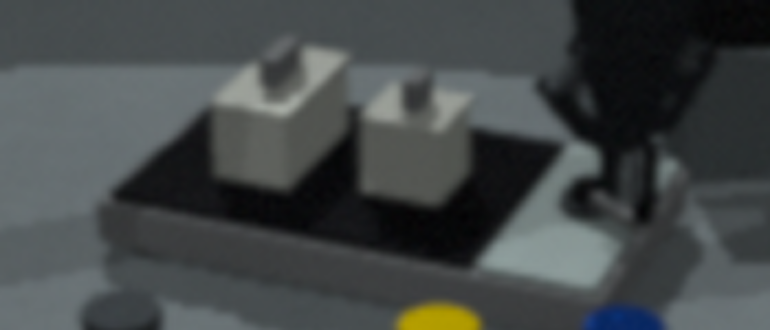

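View pics/r_t.png

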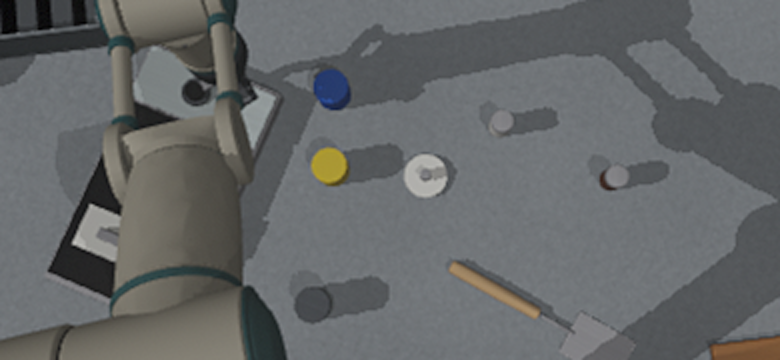

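>>> send_rows(
  deltas=[
    {"dp": [0.031,0.007,0],"rotation": [0,0,0.12]},
    {"dp": [0.062,0.015,0],"rotation": [0,0,0.24]},
    {"dp": [0.092,0.026,0],"rotation": [0,0,0.36]},
    {"dp": [0.107,0.032,0],"rotation": [0,0,0.42]},
    {"dp": [0.107,0.032,0],"rotation": [0,0,0.42]},
  ],
)

```text
clock: 48.27
position: [0.6328, 0.2086, 0.102]
ee_rot: [0.0, 0.4, 0.917, -0.001]
contact_force: [-2.9, -3.1, 0.5]
width: -0.0003
```

>>> send_rows(
  deltas=[
    {"dp": [0.008,0.004,0],"rotation": [0,0,0.03]},
    {"dp": [0.015,0.007,0],"rotation": [0,0,0.06]},
    {"dp": [0.015,0.007,0],"rotation": [0,0,0.06]},
  ],
)

```text
clock: 48.52
position: [0.6349, 0.2095, 0.102]
ee_rot: [0.0, 0.385, 0.923, -0.001]
contact_force: [-2.3, -4.8, -0.8]
width: -0.0001
```

Now I'll inch along the push direction until the stop shows in the force.

>>> send_rows(
  deltas=[
    {"dp": [0.006,0.006,0],"rotation": [0,0,0]},
    {"dp": [0.008,0.008,0],"rotation": [0,0,0]},
    {"dp": [0.008,0.008,0],"rotation": [0,0,0]},
  ],
)

```text
clock: 48.77
position: [0.6361, 0.2104, 0.102]
ee_rot: [0.0, 0.386, 0.923, -0.001]
contact_force: [-1.5, -4.6, 0.3]
width: 0.0
```

>>> send_rows(
  deltas=[
    {"dp": [0.006,0.006,0],"rotation": [0,0,0]},
    {"dp": [0.008,0.008,0],"rotation": [0,0,0]},
    {"dp": [0.008,0.008,0],"rotation": [0,0,0]},
  ],
)

```text
clock: 49.02
position: [0.6372, 0.2112, 0.102]
ee_rot: [0.001, 0.385, 0.923, -0.001]
contact_force: [-1.4, -5.4, -0.3]
width: 0.0001
```

>>> send_rows(
  deltas=[
    {"dp": [0.006,0.006,0],"rotation": [0,0,0]},
    {"dp": [0.008,0.008,0],"rotation": [0,0,0]},
    {"dp": [0.008,0.008,0],"rotation": [0,0,0]},
  ],
)

```text
clock: 49.27
position: [0.6374, 0.2114, 0.102]
ee_rot: [0.0, 0.385, 0.923, -0.002]
contact_force: [-3.6, -7.1, 0.8]
width: -0.0
```

>>> send_rows(
  deltas=[
    {"dp": [0.004,0.004,0],"rotation": [0,0,0]},
    {"dp": [0.008,0.008,0],"rotation": [0,0,0]},
    {"dp": [0.008,0.008,0],"rotation": [0,0,0]},
    {"dp": [0.008,0.008,0],"rotation": [0,0,0]},
  ],
)

```text
clock: 49.6
position: [0.6375, 0.2115, 0.102]
ee_rot: [-0.001, 0.385, 0.923, -0.003]
contact_force: [-5.6, -9.5, 2.0]
width: 0.0
```

```bash
python3 look.py s
python3 - <<'E'
import cv2
a=cv2.imread("pics/s_s.png")[0:150,150:500];cv2.imwrite("pics/s_sz.png",cv2.resize(a,None,fx=2.2,fy=2.2))
E
```

```text
49.7 [0.6375 0.2115 0.1019] [-0.001  0.385  0.923 -0.003] [-5.1 -9.6  1.2] -0.0003 [ 0.22  0.52  1.49 -0.    1.13 -0.56]
```

View pics/s_sz.png

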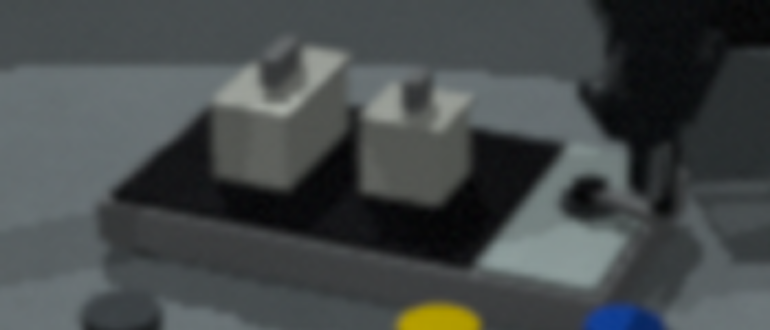

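>>> send_rows(
  deltas=[
    {"dp": [-0.01,-0.01,0.05],"rotation": [0,0,0]},
    {"dp": [-0.012,-0.012,0.25],"rotation": [0,0,0]},
    {"dp": [-0.012,-0.012,0.55],"rotation": [0,0,0]},
    {"dp": [-0.012,-0.012,0.85],"rotation": [0,0,0]},
    {"dp": [-0.012,-0.012,1],"rotation": [0,0,0]},
    {"dp": [-0.012,-0.012,1],"rotation": [0,0,0]},
  ],
)

```text
clock: 50.2
position: [0.6415, 0.2146, 0.229]
ee_rot: [0.006, 0.385, 0.923, 0.005]
contact_force: [0.9, -0.4, 0.9]
width: -0.0001
```

>>> send_rows(
  deltas=[
    {"dp": [-0.1,-0.3,0],"rotation": [0,0,0]},
    {"dp": [-0.2,-0.6,0],"rotation": [0,0,0]},
    {"dp": [-0.4,-0.9,0],"rotation": [0,0,0]},
    {"dp": [-0.6,-1,0],"rotation": [0,0,0]},
  ],
)

```text
clock: 50.53
position: [0.5659, 0.0896, 0.2212]
ee_rot: [0.001, 0.386, 0.922, -0.0]
contact_force: [-0.2, -0.0, 0.0]
width: 0.0001
```

>>> send_rows(
  deltas=[
    {"dp": [-0.2,-0.3,0],"rotation": [0,0,0]},
    {"dp": [-0.4,-0.6,0],"rotation": [0,0,0]},
    {"dp": [-0.6,-0.9,0],"rotation": [0,0,0]},
    {"dp": [-0.8,-1,0],"rotation": [0,0,0]},
  ],
)

```text
clock: 50.87
position: [0.4697, -0.0299, 0.2217]
ee_rot: [0.002, 0.386, 0.922, 0.0]
contact_force: [-0.2, -0.7, 0.1]
width: 0.0002
```

>>> send_rows(
  deltas=[
    {"dp": [-0.2,-0.3,0],"rotation": [0,0,0]},
    {"dp": [-0.4,-0.6,0],"rotation": [0,0,0]},
    {"dp": [-0.4,-0.9,0],"rotation": [0,0,0]},
    {"dp": [-0.4,-1,0],"rotation": [0,0,0]},
  ],
)

```text
clock: 51.2
position: [0.4214, -0.1512, 0.2222]
ee_rot: [0.002, 0.387, 0.922, -0.001]
contact_force: [0.1, -0.8, 0.4]
width: 0.0003
```

```bash
python3 look.py t tin,.312,.111,0,0; python3 assy.py; mv pics/ot.png pics/tt2.png; mv pics/os.png pics/ts2.png
python3 - <<'E'
from h import *
T=cam("top");S=cam("side")
for n,p in(("top",T),("side",S)):
    w=cloud(p);o=np.load(n+"0.npy")
    for nm,x,y in(("salt",.556,-.16),("pepper",.478,-.308)):
        for q in(o,w):
            m=(np.hypot(q[...,0]-x,q[...,1]-y)<.05)&(q[...,2]>.05)&(q[...,2]<.07);print(n,nm,np.round(q[m].mean(0),4) if m.any() else None)
E
```

```text
tin [ 0.3122  0.1107 -0.1087] c1.031 [ 0.3144  0.1177 -0.2313] c2.16
51.3 [ 0.4224 -0.1493  0.222 ] [0.001 0.387 0.922 0.   ] [-0.5  0.3  0.7] 0.0002 [-0.5   0.1   1.8   0.    1.23 -1.27]
oblong top chr [0.4033 0.3618 1.151 ] 0.628
oblong top lum [0.4041 0.3621 1.1544] 2.575
oblong side chr [0.4123 0.3572 1.3451] 4.374
oblong side lum [0.4158 0.3178 1.3642] 3.017
square top chr [0.4948 0.3132 1.1545] 0.565
square top lum [0.495  0.3132 1.1522] 1.208
square side chr [0.5031 0.3088 1.4351] 3.693
square side lum [0.508  0.34   1.2116] 5.44
heights [0.0973622  0.10060815 0.10419678] 0.12548754283862815
heights [0.09681581 0.10041595 0.10401502] 0.12447527065788366
top salt [ 0.5574 -0.153   0.0588]
top salt [ 0.566  -0.1479  0.0586]
top pepper [ 0.4771 -0.3082  0.0583]
top pepper None
side salt [ 0.5586 -0.1603  0.0581]
side salt [ 0.5585 -0.1605  0.0581]
side pepper [ 0.4784 -0.315   0.0584]
side pepper [ 0.4784 -0.3148  0.0584]
```

View pics/t_s.png

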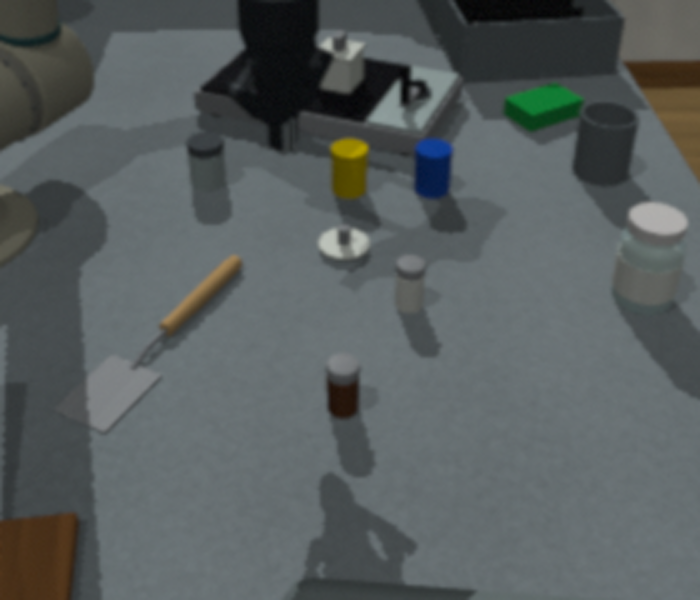

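View pics/tt2.png

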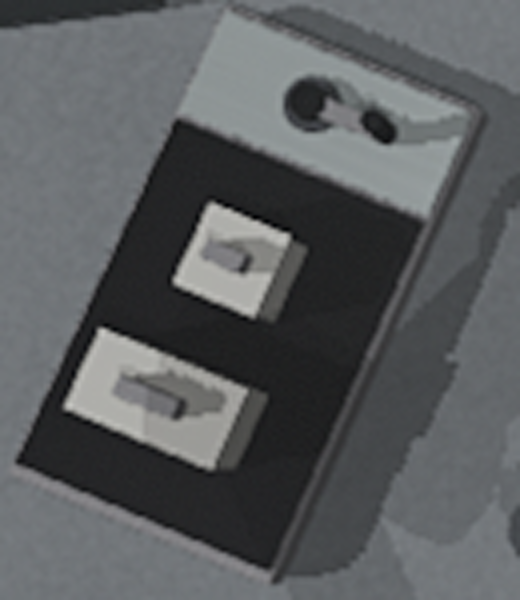

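View pics/ts2.png

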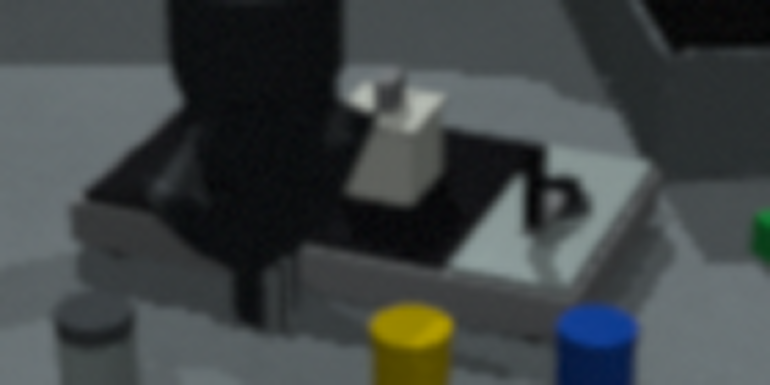

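```bash
python3 -c "
from rig import manip;print(manip.sign_off())"
```

```text
the job is handed in; nothing more can be done
None
```

The job is done and handed in at about 51 s of the 210 s allowed. Only the square and oblong dishes were there, so the round lid stayed where it was.

- **Tin:** it went first. It now stands on the table at about (0.31, 0.11), after a brief 15 N contact as I set it down.
- **Dishes and lids:** I gripped the porcelain at 20 N throughout. Both dishes stand well inside the black glass, each under its own lid. Readings while setting down stayed under about 9 N. Both lid tops measure level at about 0.101 m, which is the seated height.
- **Lever:** I pushed the lever until it stopped moving and the force rose to about 11 N, then lifted clear. The last pictures show it back at rest.

**Checks that disagreed or were partial:**
- **Oblong dish moved:** with its lid on, it shifted about 1 cm between two looks. I don't know whether that was the announced knock or my letting go. It is still well on the glass, with the lid seated.
- **Cameras:** the two differ by 1–3 mm on the table, and more on the warmer. My last side-camera fits there were poor because the arm was in the way, so I relied on the top view.
- **Shakers:** the side camera shows both unmoved. In the last top view the arm hid the pepper and spoiled the salt reading.

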